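# Hang the washed soak cups on drying pegs and sort the spacer bars by length

### The arm

A 6-joint arm with a two-finger parallel gripper is mounted at the origin on the work surface. World frame = base frame: x ahead of the robot, y to its left, z up, the work surface at z = 0. Lengths are in mm, angles in rad, forces in N, time in s.
With the tool pointing down it reaches from about 325 to 775 mm from the base axis. Payload 5.5 kg.
Tool frame: the origin (TCP) lies midway between the tips of the shut fingers; the grasp point (between the pads) lies 19 mm behind it; z points along the fingers, y is the line along which they close (so a half turn about z gives the same grasp; the last joint's range is limited). The gripper opens to 85 mm and grips with 20 to 120 N. Pads are 22 mm wide; open, the fingers measure 114 mm over their backs; the gripper's body (76 mm by 85 mm) begins 54 mm behind the grasp point. The pads swing forward as they close: fully open they stand 13 mm farther back than shut.
Start: joints at [-1.275, 0.091, 1.231, -0, 1.82, -0.057], TCP at [207.316, -563.06, 231.275] pointing down, gripper open.
Joint ranges: [-2.87, 2.87], [-0.86, 2.18], [0.17, 2.46], [-1.51, 4.65], [0.06, 2.69], [-2.65, 2.65]. Speed limits (rad/s): [2.57, 2.57, 3.01, 3.14, 3.14, 3.14].

### API

Orientations are given as a unit quaternion [x, y, z, w].
In Python, from plant import get_state, get_image, job_done gives the robot as it stands.
- The arm moves only by the shell command python3 -m crank 'ROWS' [FORCE]. ROWS is JSON, a list that holds one entry, the list of rows, each a list of 7 numbers: the opening, from 0 (shut) to 1 (fully open), then the shift along the world's x, y, z scaled (see below), then the turn, a rotation vector about the world's x, y, z scaled (see below). In form: [[[fingers, tx, ty, tz, wx, wy, wz], ...]]. A call has 1 to 20 rows; each row shifts and turns the commanded pose from where the row before left it; what a row does not reach is not made up. The controller multiplies each number of a shift by 2 cm and each number of a turn by 8 degrees. A row lasts 1/8 s, in which the tool goes at most 62.5 mm and 10.7 degrees, less where a joint would pass 70% of its speed; a pose out of reach is approached as far as the arm can. A call with a number of a shift or a turn outside -1 to 1 is refused whole. A call with a gripper value outside its range is refused whole. The fingers move at their own pace and stop on an object; FORCE is the grip in N (left out, the last holds). Time passes only in rows, so rows that do not move let the fingers close. It gives the time, the measured TCP pose, the force, the opening and the grip force at its end, in the units of the state.
- get_state(): the state, without advancing time (a new reading comes with each control period).
- get_image(name): name is "side" or "top"; returns a dict with "image" (384x512x3 uint8, red, green, blue), "K" (3x3 intrinsics, pixels), "R" (3x3) and "t" (3): a world point X has camera coordinates R X + t. Camera axes: x right, y down, z forward; pixel columns grow to the right and rows downward; lengths in mm; the calibration is good to about 2 mm. A picture is of the moment at which its call begins. There is no depth.
- job_done(): hands the job in; it is judged then, once.
The state is a dict: "time": time; "joints": joint angles; "dq": joint speeds; "joint_efforts": joint torques, N m; "tcp_pos": TCP position; "orientation": TCP orientation; "ft_force": force on the tool from outside, world axes, zero at the start; "moment": the same for the moment, N m; "width": finger opening in mm; "grasp_force": force on a finger pad.
Only numpy, scipy, OpenCV 4.12 (cv2) and the standard library are available. Lean on these libraries where they do the work, as an engineer would, in place of code of your own. Each camera call takes 0.05 s, during which the arm holds its last target. There are 200 camera calls.

### The job

The hinge-repair kit has just come out of the cleaning bath. First hang the wet soak cups to drain, each upside down over a drying peg of its own and down until its rim rests on the rack; once all the cups are up, sort the steel spacer bars into the bar rack, long ones in the row of long slots and short ones in the row of short slots, one to a slot and lying flat on its floor. Leave the driver, the frame, the jar, the lens and the box where they are.

Things in the scene. Friction and masses are not known exactly. Their poses are not given: they have to be found in the camera images.
- cup_a: Square stainless soak cup, open at one end, 44 x 44 mm outside, 64 mm long, walls 3 mm, closed end 4 mm (38 x 38 mm inside), 90 g. Starts lying on a flat side, mouth turned away from the robot to within about 0.4 rad. Origin at the cup's middle; x axis along the cup, out of the mouth. May be absent.
- cup_a_mouth (a point): Centre of the mouth of cup_a, in the plane of the rim, 32 mm from the cup's origin along its x.
- cup_b: Square stainless soak cup, open at one end, 44 x 44 mm outside, 64 mm long, walls 3 mm, closed end 4 mm (38 x 38 mm inside), 90 g. Starts lying on a flat side, mouth turned away from the robot to within about 0.4 rad. Origin at the cup's middle; x axis along the cup, out of the mouth. May be absent.
- cup_b_mouth (a point): Centre of the mouth of cup_b, in the plane of the rim, 32 mm from the cup's origin along its x.
- cup_c: Square stainless soak cup, open at one end, 44 x 44 mm outside, 64 mm long, walls 3 mm, closed end 4 mm (38 x 38 mm inside), 90 g. Starts lying on a flat side, mouth turned away from the robot to within about 0.4 rad. Origin at the cup's middle; x axis along the cup, out of the mouth. May be absent.
- cup_c_mouth (a point): Centre of the mouth of cup_c, in the plane of the rim, 32 mm from the cup's origin along its x.
- peg0 (a point): Foot of an upright round drying peg, on its axis at the top face of the drying rack. Peg 18 mm in diameter with a domed top, 45 mm tall from this point; pegs are 100 mm apart. Any cup may go on any peg.
- peg1 (a point): Foot of an upright round drying peg, on its axis at the top face of the drying rack. Peg 18 mm in diameter with a domed top, 45 mm tall from this point; pegs are 100 mm apart. Any cup may go on any peg.
- peg2 (a point): Foot of an upright round drying peg, on its axis at the top face of the drying rack. Peg 18 mm in diameter with a domed top, 45 mm tall from this point; pegs are 100 mm apart. Any cup may go on any peg.
- drying_rack: Fixed wooden drying rack: slab 85 x 300 mm, 12 mm thick, with three steel pegs in a line along its y axis. Origin under its centre, on the table. A cup on a peg stands with its rim on the slab.
- bar_a: Long steel jig spacer bar, 54 x 16 x 16 mm, about 108 g, lying flat on the table. Origin at its middle, x axis along its length. Apart from length (54 or 36 mm) all bars look alike. Some bars may be absent.
- bar_b: Short steel jig spacer bar, 36 x 16 x 16 mm, about 72 g, lying flat on the table. Origin at its middle, x axis along its length. Apart from length (54 or 36 mm) all bars look alike. Some bars may be absent.
- bar_c: Long steel jig spacer bar, 54 x 16 x 16 mm, about 108 g, lying flat on the table. Origin at its middle, x axis along its length. Apart from length (54 or 36 mm) all bars look alike. Some bars may be absent.
- bar_d: Short steel jig spacer bar, 36 x 16 x 16 mm, about 72 g, lying flat on the table. Origin at its middle, x axis along its length. Apart from length (54 or 36 mm) all bars look alike. Some bars may be absent.
- bar_e: Long steel jig spacer bar, 54 x 16 x 16 mm, about 108 g, lying flat on the table. Origin at its middle, x axis along its length. Apart from length (54 or 36 mm) all bars look alike. Some bars may be absent.
- bar_f: Short steel jig spacer bar, 36 x 16 x 16 mm, about 72 g, lying flat on the table. Origin at its middle, x axis along its length. Apart from length (54 or 36 mm) all bars look alike. Some bars may be absent.
- bar_rack: Fixed wooden bar rack, 118 (x) by 136 mm (y), 11 mm high, origin under its centre. Two rows of three open slots along its x axis, 5 mm deep, floors 6 mm above the table: row of short slots (41 x 21 mm) centred at x = -32.5 mm, row of long slots (59 x 21 mm) at x = +23.5 mm; in both, slots at y = -44, 0, +44 mm. A bar in a slot stands 11 mm proud of the walls.
- driver: Yellow handled screwdriver, 150 mm, lying along its x axis on the table. Bystander.
- acetate_frame: Crystal-clear acetate spectacle frame, 135 mm wide, 44 mm high, standing on the table with open temples; origin under the middle of its front, temples along +x. Bystander.
- screw_jar: Small glass screw jar, 42 mm across, 50 mm tall. Origin under its middle, on the table. Bystander.
- lens_blank: Greenish lens blank, disc 52 mm across, 8 mm thick. Origin under its middle, on the table. Bystander.
- pad_box: Cardboard box of nose pads, 70 x 50 x 28 mm. Origin under its middle, on the table. Bystander.
- hinge_jig: Steel hinge jig, fixed, 60 x 90 mm, 34 mm high, beyond the cups. Origin under its centre.
- frame_stand: Teak frame stand, fixed, 99 mm tall on a 70 x 50 mm foot, at the far side. Origin under its centre.

How it is judged:
By the outcome, as a careful person would: the job done as asked, in the order asked, and still so for the second after the job is handed in, with the robot touching nothing.
Of cup_a, cup_b, cup_c only 2 to 3 are there at a start; the rules pass over those that are not, and their reading is None.
Of bar_a, bar_b, bar_c, bar_d, bar_e, bar_f only 4 to 6 are there at a start; the rules pass over those that are not, and their reading is None.
At some moment in a run one of cup_a, cup_b, cup_c, bar_a, bar_b, bar_c, bar_d, bar_e, bar_f may be knocked a few centimetres aside while the robot is not near it.
It also fails if it takes over 210 s, if anything falls off the work surface, if the arm or the gripper's body presses on something with over 40 N, if the wrist force passes 120 N, or if a joint passes its speed limit or range.

## Working session

There is one attempt and no reset: what is moved stays moved. The work goes in short steps, Python scripts to look and compute and a shell command to move; the robot and the scene stay as the last step left them, time stands still between calls to the robot, and variables do not carry over. Pictures are saved under pics/ and viewed, at most 14 in all, crops included, and the job is handed in when it is done.

```bash
mkdir -p pics; ls
python3 - <<'E'
from plant import get_state,get_image
import cv2
s=get_state();print(s)
for n in("top","side"):
    d=get_image(n);print(n,d["K"],d["R"],d["t"])
    cv2.imwrite(f"pics/{n}0.png",cv2.resize(d["image"][:,:,::-1],(800,600),interpolation=cv2.INTER_CUBIC))
    cv2.imwrite(f"{n}0raw.png",d["image"][:,:,::-1])
E
```

```text
pics
{'time': 0.0, 'joints': array([-1.27472165e+00,  9.18759685e-02,  1.23190415e+00,  3.93143304e-05,
        1.81979578e+00, -5.66900950e-02]), 'dq': array([-1.25416257e-03,  2.68410102e-05, -1.14230411e-03,  9.21393006e-04,
       -1.23714705e-03,  1.82272135e-03]), 'joint_efforts': array([-4.33817684e-05, -4.58729696e+01, -4.18025637e+01,  2.80985722e-05,
        1.19634930e-02,  1.64904463e-05]), 'tcp_pos': array([ 207.22904508, -562.77379699,  230.1303109 ]), 'orientation': array([ 9.84483582e-01,  1.75473908e-01, -9.94867902e-05, -9.86801584e-04]), 'ft_force': array([ 0.77231314, -0.277203  ,  0.01042106]), 'moment': array([ 0.02644783, -0.04275949, -0.02252629]), 'grasp_force': 0.0, 'width': 85.33844264937714}
top [[364.31218708   0.         252.87245211]
 [  0.         364.31218708 194.95695772]
 [  0.           0.           1.        ]] [[-0.02333272 -0.99963792  0.01340193]
 [-0.99150076  0.02142236 -0.12832505]
 [ 0.12799148 -0.01628219 -0.9916416 ]] [ 21.52973993 613.96327622 849.62569045]
side [[404.25111263   0.         263.59183152]
 [  0.         404.25111263 194.83040916]
 [  0.           0.           1.        ]] [[-0.72265748 -0.69118145 -0.00586273]
 [-0.31680455  0.33874635 -0.8859378 ]
 [ 0.61432975 -0.63837224 -0.46376701]] [473.97707221 242.52097194 611.34254051]
```

View pics/top0.png

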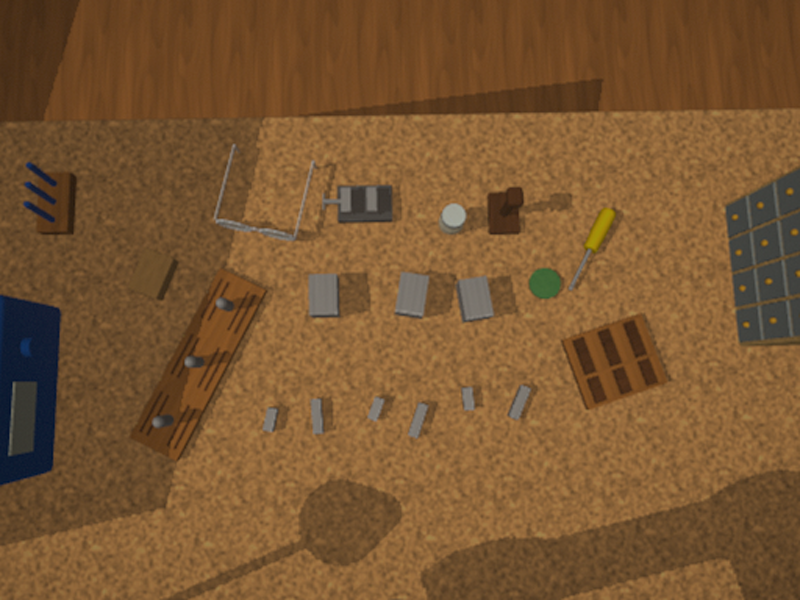

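View pics/side0.png

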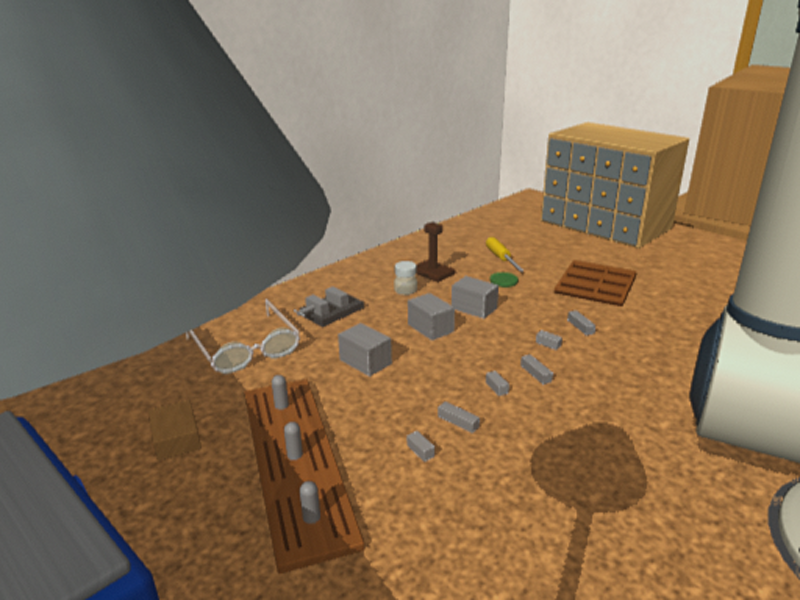

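The top view (800x600) shows three cups at (323,295), (412,294) and (475,298). Six bars run along the row y≈385–420, from x=270 to 520. The pegs are at (224,303), (193,361) and (162,421), and the bar rack is at (614,361). The side view agrees.

```bash
cat > h.py <<'E'
import numpy as np,cv2
from plant import get_state,get_image
def ray(d,uv,z):
    R,t,K=d["R"],d["t"],d["K"];C=-R.T@t
    r=R.T@np.linalg.solve(K,[uv[0],uv[1],1.]);return (C+r*(z-C[2])/r[2])[:2]
def proj(d,X):
    p=d["K"]@(d["R"]@np.asarray(X,float)+d["t"]);return p[:2]/p[2]
def blobs(d,m,z,amin=20,amax=3000):
    out=[]
    U=4
    mm=cv2.resize(m,None,fx=U,fy=U,interpolation=cv2.INTER_LINEAR)>127
    for c in cv2.findContours(mm.astype(np.uint8),cv2.RETR_EXTERNAL,cv2.CHAIN_APPROX_NONE)[0]:
        a=cv2.contourArea(c)/U/U
        if not amin<a<amax: continue
        uv=(c[:,0]+.5)/U-.5
        W=np.array([ray(d,p,z) for p in uv],np.float32)
        (cx,cy),(w,h),an=cv2.minAreaRect(W)
        if w<h: w,h,an=h,w,an+90
        an=(an+90)%180-90
        out.append((uv.mean(0).round(1),a,round(cx,1),round(cy,1),round(w,1),round(h,1),round(an,1)))
    return out
def grey(im,smax=45,vmin=80):
    h=cv2.cvtColor(im,cv2.COLOR_RGB2HSV);return ((h[...,1]<smax)&(h[...,2]>vmin)).astype(np.uint8)*255
E
python3 - <<'E'
from h import *
d=get_image("top");print("C",-d["R"].T@d["t"])
im=d["image"]
for b in blobs(d,grey(im,60,70),16):print(b)
h=cv2.cvtColor(im,cv2.COLOR_RGB2HSV)
for p in [(200,265),(206,188),(206,200),(143,194),(400,240),(372,235),(410,232)]:print(p,im[p[1],p[0]],h[p[1],p[0]])
a=cv2.resize(im[165:285,80:340],(780,360),interpolation=cv2.INTER_CUBIC)
b=cv2.resize(im[190:270,350:440],(780//2+60,400),interpolation=cv2.INTER_CUBIC)[:240*2]
o=np.zeros((600,780,3),np.uint8);o[:360]=a;b=cv2.resize(im[195:267,340:440],(333,240),interpolation=cv2.INTER_CUBIC);o[360:,:333]=b
b=cv2.resize(im[165:237,180:340],(447,240),interpolation=cv2.INTER_CUBIC);o[360:,333:]=b
cv2.imwrite("pics/crop1.png",o[...,::-1])
E
```

```text
C [500.50255245  22.20317205 921.0225091 ]
(array([100.2, 269.9]), 30.25, 441.8, 381.3, 16.4, 13.9, 1.7)
(array([172.7, 268.2]), 92.53125, 442.5, 206.7, 36.4, 18.3, -12.6)
(array([267.2, 268.5]), 135.6875, 435.8, -23.5, 53.8, 17.4, -20.3)
(array([202.5, 266. ]), 137.5625, 445.4, 134.2, 54.2, 18.2, 4.6)
(array([240.3, 261. ]), 82.8125, 454.7, 42.2, 36.3, 16.8, -22.0)
(array([299.2, 254.8]), 86.65625, 466.6, -102.8, 36.1, 17.8, 3.5)
(array([332.1, 256.9]), 139.875, 459.4, -183.8, 54.8, 18.4, -25.7)
(array([  7.3, 267.6]), 79.75, 453.6, 605.8, 109.0, 6.7, 0.2)
(array([120.8, 231.1]), 34.09375, 534.3, 334.6, 16.9, 16.0, -45.0)
(array([486.5, 205.6]), 66.5, 576.7, -579.3, 52.9, 12.2, 1.1)
(array([505.1, 203.2]), 74.09375, 583.2, -628.1, 57.8, 11.0, -0.0)
(array([141.1, 193.6]), 32.03125, 627.5, 286.1, 16.7, 16.3, 62.4)
(array([303.4, 191.1]), 500.21875, 625.1, -119.9, 68.7, 51.3, 7.8)
(array([206.7, 188.5]), 461.8125, 636.3, 122.0, 65.7, 47.1, -0.6)
(array([263. , 188.4]), 456.5625, 633.8, -18.7, 71.1, 46.2, -9.8)
(array([484.2, 180.9]), 64.0625, 639.4, -580.2, 56.6, 12.2, -6.1)
(array([502.4, 178.1]), 71.0, 648.4, -628.3, 56.7, 12.4, 2.5)
(array([370.6, 172.3]), 43.28125, 669.0, -292.7, 74.7, 5.4, -29.5)
(array([481.5, 158.5]), 65.5, 698.8, -580.0, 56.8, 10.6, 0.3)
(array([499.3, 152. ]), 71.4375, 714.9, -627.9, 59.7, 11.1, 0.2)
(array([289.4, 138.5]), 209.03125, 762.3, -89.9, 44.4, 40.4, -1.9)
(array([479. , 135.2]), 62.59375, 759.5, -580.3, 57.5, 11.4, 2.1)
(array([229.1, 130. ]), 407.21875, 787.9, 65.9, 112.1, 57.5, 88.9)
(array([496.6, 127.5]), 70.03125, 780.1, -628.6, 58.3, 12.5, 0.7)
(array([155. , 132.3]), 247.75, 785.6, 255.1, 194.0, 99.4, 34.7)
(200, 265) [127 122 115] [ 18  24 127]
(206, 188) [123 119 111] [ 20  25 123]
(206, 200) [127 121 114] [ 16  26 127]
(143, 194) [89 83 78] [14 32 89]
(400, 240) [75 47 25] [ 13 170  75]
(372, 235) [98 62 32] [ 14 172  98]
(410, 232) [69 43 25] [ 12 163  69]
```

View pics/crop1.png

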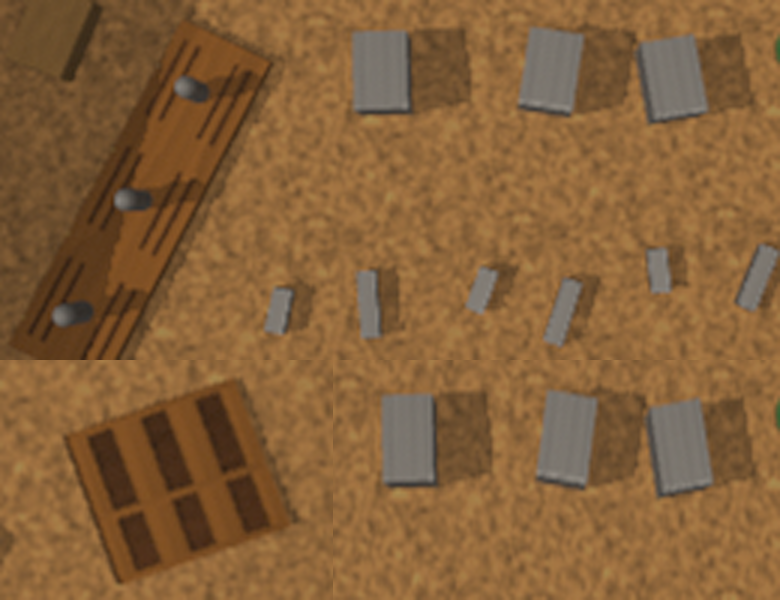

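The crop shows the six bars, three cups and three pegs cleanly. The slots in the bar rack show dark. Next I measure the cup top faces, pegs and slots.

Run:
```python
from h import *
d=get_image("top");s=get_image("side");im=d["image"]
h=cv2.cvtColor(im,cv2.COLOR_RGB2HSV)
print("cups");roi=np.zeros(h.shape[:2],np.uint8);roi[165:212,190:325]=1
for v in(95,108):
  for b in blobs(d,grey(im,60,v)*roi,44,200):print(v,b)
print("slots")
roi[:]=0;roi[200:262,355:430]=1
for v in(75,85):
  m=((h[...,2]<v)*255).astype(np.uint8)*roi
  for b in blobs(d,m,8,15):print(v,b)
# pegs: mask of low saturation
roi[:]=0;roi[180:285,85:160]=1
m=((h[...,1]<90)*255).astype(np.uint8)*roi
for c in cv2.findContours(m,0,1)[0]:
  if cv2.contourArea(c)<15: continue
  print("peg top bbox",cv2.boundingRect(c),cv2.fitEllipse(c) if len(c)>4 else 0)
hs=cv2.cvtColor(s["image"],cv2.COLOR_RGB2HSV)
m=((hs[...,1]<70)*255).astype(np.uint8);r2=np.zeros_like(m);r2[235:345,165:215]=1
for c in cv2.findContours(m*r2,0,1)[0]:
  if cv2.contourArea(c)<30: continue
  x,y,w,hh=cv2.boundingRect(c);print("peg side",x,y,w,hh)
  print("  ctr dome-> z=48:",ray(s,(x+w/2-.5,y+w/2-.5),48))
```

```text
cups
95 (array([304. , 190.5]), 455.6875, 622.1, -117.3, 65.3, 46.7, 7.8)
95 (array([206.4, 188.3]), 443.90625, 632.1, 120.1, 63.7, 43.2, -0.6)
95 (array([263.1, 188.1]), 443.90625, 630.8, -17.6, 66.4, 44.8, -9.8)
108 (array([304.3, 190.3]), 437.90625, 622.6, -117.8, 64.7, 45.4, 8.1)
108 (array([206.1, 188.4]), 419.125, 632.4, 120.1, 63.2, 42.9, -0.2)
108 (array([263.1, 188.1]), 439.90625, 631.1, -17.8, 65.8, 44.7, -10.2)
slots
75 (array([379.2, 247.8]), 27.875, 476.8, -302.8, 41.6, 16.9, -8.1)
75 (array([397.7, 244.3]), 61.03125, 489.1, -351.3, 39.2, 18.9, 14.6)
75 (array([413.1, 236.9]), 51.875, 502.3, -393.2, 38.3, 18.6, 18.8)
75 (array([373.6, 228.4]), 129.1875, 530.2, -293.0, 56.7, 19.1, 17.1)
75 (array([389.6, 222. ]), 147.375, 542.4, -334.7, 57.6, 20.0, 16.2)
75 (array([405.6, 216.4]), 141.46875, 555.1, -377.1, 57.8, 19.6, 16.3)
85 (array([381.1, 248.7]), 112.0, 476.4, -309.2, 41.2, 20.4, 17.3)
85 (array([397.6, 243.1]), 113.0, 489.3, -351.4, 40.6, 20.8, 16.8)
85 (array([413.9, 237.5]), 113.6875, 502.1, -393.3, 41.5, 20.6, 16.6)
85 (array([373.4, 227.5]), 166.125, 529.8, -293.0, 59.0, 21.1, 17.1)
85 (array([389.6, 221.9]), 164.0625, 543.2, -334.9, 59.2, 20.8, 17.5)
85 (array([405.8, 216.5]), 163.0625, 555.8, -376.8, 59.6, 20.7, 17.8)
peg top bbox (97, 266, 14, 8) ((103.31641387939453, 269.19683837890625), (6.858727931976318, 13.772148132324219), 78.84637451171875)
peg top bbox (118, 228, 12, 7) ((123.19143676757812, 231.18280029296875), (6.407341003417969, 12.421630859375), 94.38243103027344)
peg top bbox (138, 190, 11, 9) ((142.94569396972656, 194.31129455566406), (6.242678642272949, 11.370559692382812), 112.21212768554688)
peg side 192 308 13 27
  ctr dome-> z=48: [443.24950424 368.84305919]
peg side 182 270 11 24
  ctr dome-> z=48: [532.49011047 323.19603971]
peg side 174 240 10 22
  ctr dome-> z=48: [620.77262548 277.82579616]
```

The sizes agree with the description: slots 59x21 and 41x21 on a 44 mm pitch, pegs 100.2 mm apart, cups about 64x44. My plan is to pick each cup with the tool tilted 45° forward, then roll 180° about the tool axis to turn its mouth down. First I go to cup A (632,120).

```bash
python3 -m crank '[[[1,0.5,0.95,0,0,0,-0.14],[1,0.5,0.95,0,0,0,-0.14],[1,0.5,0.95,0,0,0,-0.14],[1,0.5,0.95,0,0,0,-0.14],[1,0.5,0.95,0,0,0,-0.14],[1,0.5,0.95,0,0,0,-0.14],[1,0.5,0.95,0,0,0,-0.14],[1,0.5,0.95,0,0,0,-0.14],[1,0.5,0.95,0,0,0,-0.14],[1,0.5,0.95,0,0,0,-0.14],[1,0.5,0.95,0,0,0,-0.14],[1,0.5,0.95,0,0,0,-0.14],[1,0.5,0.95,0,0,0,-0.14],[1,0.5,0.95,0,0,0,-0.14],[1,0.5,0.95,0,0,0,-0.14],[1,0.5,0.95,0,0,0,-0.14],[1,0.5,0.95,0,0,0,-0.14],[1,0.5,0.95,0,0,0,-0.14]]]' 40
python3 -m crank '[[[1,0.5,0.95,-0.4,0,-0.3125,0],[1,0.5,0.95,-0.4,0,-0.3125,0],[1,0.5,0.95,-0.4,0,-0.3125,0],[1,0.5,0.95,-0.4,0,-0.3125,0],[1,0.5,0.95,-0.4,0,-0.3125,0],[1,0.5,0.95,-0.4,0,-0.3125,0],[1,0.5,0.95,-0.4,0,-0.3125,0],[1,0.5,0.95,-0.4,0,-0.3125,0],[1,0.5,0.95,-0.4,0,-0.3125,0],[1,0.5,0.95,-0.4,0,-0.3125,0],[1,0.5,0.95,-0.4,0,-0.3125,0],[1,0.5,0.95,-0.4,0,-0.3125,0],[1,0.5,0.95,-0.4,0,-0.3125,0],[1,0.5,0.95,-0.4,0,-0.3125,0],[1,0.5,0.95,-0.4,0,-0.3125,0],[1,0.5,0.95,-0.4,0,-0.3125,0],[1,0.5,0.95,-0.4,0,-0.3125,0],[1,0.5,0.95,-0.4,0,-0.3125,0],[1,0,0,0,0,0,0],[1,0,0,0,0,0,0]]]'
cat >> h.py <<'E'
def st():
    from scipy.spatial.transform import Rotation as Q
    s=get_state();M=Q.from_quat(s["orientation"]).as_matrix()
    print("t",round(s["time"],2),"tcp",s["tcp_pos"].round(1),"z",M[:,2].round(3),"y",M[:,1].round(3),"w",round(s["width"],1),"g",round(s["grasp_force"],1),"F",s["ft_force"].round(1),"j",s["joints"].round(2))
E
python3 - <<'E'
from h import *
st()
E
```

```text
time: 2.5
tcp_pos: [387.5, -220.4, 231.3]
orientation: [1.0, 0.0, 0.0, 0.0]
ft_force: [-0.2, -0.7, -1.0]
width: 85.4
grasp_force: 0.0
time: 5.0
tcp_pos: [567.3, 120.7, 87.7]
orientation: [0.924, 0.001, 0.382, 0.0]
ft_force: [-0.1, 0.1, -0.4]
width: 85.4
grasp_force: 0.0
t 5.0 tcp [567.3 120.7  87.7] z [ 0.707 -0.    -0.707] y [ 0.001 -1.     0.001] w 85.4 g 0.0 F [-0.1  0.1 -0.4] j [ 0.26 -0.57  2.23 -0.27  0.74  1.95]
```

```bash
python3 -m crank '[[[1,0.73,0,-0.72,0,0,0],[1,0.73,0,-0.72,0,0,0],[1,0.73,0,-0.72,0,0,0],[1,0.73,0,-0.72,0,0,0],[1,0.73,0,-0.72,0,0,0],[1,0,0,0,0,0,0],[0,0,0,0,0,0,0],[0,0,0,0,0,0,0],[0,0,0,0,0,0,0],[0,0,0,0,0,0,0],[0,0,0,0,0,0,0]]]' 40
python3 - <<'E'
from h import *
st()
d=get_image("side");cv2.imwrite("pics/s1.png",cv2.resize(d["image"][150:300,150:350,::-1],(800,600)))
E
```

```text
time: 6.38
tcp_pos: [640.9, 121.2, 16.7]
orientation: [0.923, 0.0, 0.384, -0.0]
ft_force: [-2.7, -0.6, 5.8]
width: 43.5
grasp_force: 42.2
t 6.38 tcp [640.9 121.2  16.7] z [ 0.709  0.    -0.706] y [ 0.001 -1.     0.   ] w 43.5 g 42.2 F [-2.7 -0.6  5.8] j [ 0.21 -0.23  2.11 -0.31  0.51  2.  ]
```

View pics/s1.png

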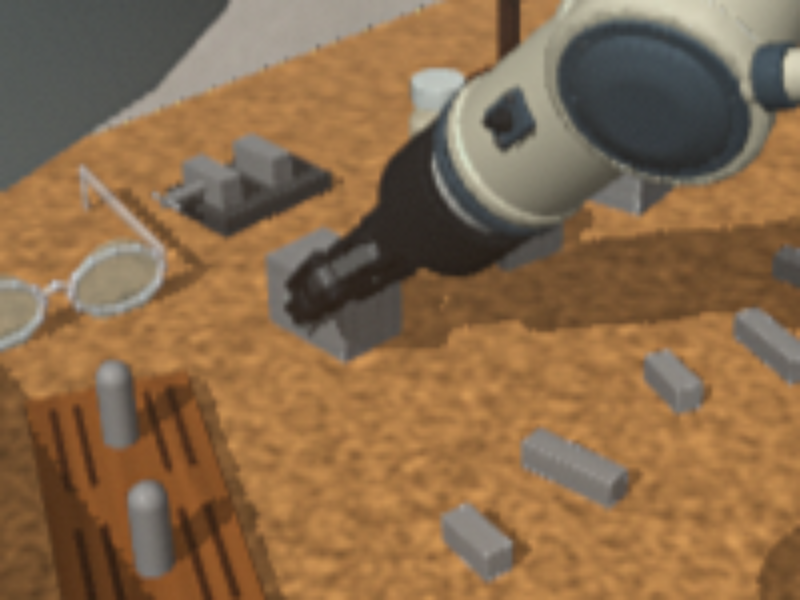

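The side view shows the fingers around the middle of cup A (about (330,290) in the crop), with nothing else disturbed. Next I lift, roll it mouth-down and travel to peg P0.

```bash
python3 -m crank '[[[0,0,0,0.9,0,0,0],[0,0,0,1,0,0,0],[0,0,0,1,0,0,0],[0,0,0,1,0,0,0],[0,0,0,1,0,0,0],[0,0,0,1,0,0,0],[0,0,0,0.6,0,0,0]]]' 40
python3 -m crank '[[[0,-0.04,0.44,0,-0.884,0,0.884],[0,-0.04,0.44,0,-0.884,0,0.884],[0,-0.04,0.44,0,-0.884,0,0.884],[0,-0.04,0.44,0,-0.884,0,0.884],[0,-0.04,0.44,0,-0.884,0,0.884],[0,-0.04,0.44,0,-0.884,0,0.884],[0,-0.04,0.44,0,-0.884,0,0.884],[0,-0.04,0.44,0,-0.884,0,0.884],[0,-0.04,0.44,0,-0.884,0,0.884],[0,-0.04,0.44,0,-0.884,0,0.884],[0,-0.04,0.44,0,-0.884,0,0.884],[0,-0.04,0.44,0,-0.884,0,0.884],[0,-0.04,0.44,0,-0.884,0,0.884],[0,-0.04,0.44,0,-0.884,0,0.884],[0,-0.04,0.44,0,-0.884,0,0.884],[0,-0.04,0.44,0,-0.884,0,0.884],[0,-0.04,0.44,0,-0.884,0,0.884],[0,-0.04,0.44,0,-0.884,0,0.884]]]'
python3 -m crank '[[[0,0,0,0,0,0,0.94],[0,0,0,0,0,0,0.94],[0,0,0,0,0,0,0.94],[0,0,0,0,0,0,0.94],[0,0,0,0,0,0,0],[0,0,0,0,0,0,0]]]'
python3 - <<'E'
from h import *
st()
d=get_image("side");cv2.imwrite("pics/s2.png",cv2.resize(d["image"][150:345,100:360,::-1],(800,600)))
E
```

```text
time: 7.3
tcp_pos: [640.2, 121.0, 145.7]
orientation: [0.924, 0.0, 0.383, 0.0]
ft_force: [-0.1, 0.0, -0.6]
width: 43.9
grasp_force: 41.6
time: 9.55
tcp_pos: [625.4, 279.5, 143.8]
orientation: [-0.003, 0.924, -0.002, 0.382]
ft_force: [0.0, -0.4, -0.7]
width: 44.1
grasp_force: 41.6
time: 10.3
tcp_pos: [625.4, 279.0, 143.6]
orientation: [-0.229, 0.896, 0.094, 0.369]
ft_force: [-0.8, 0.3, -0.3]
width: 43.5
grasp_force: 41.6
t 10.3 tcp [625.4 279.  143.6] z [ 0.617  0.338 -0.711] y [-0.48   0.877  0.   ] w 43.5 g 41.6 F [-0.8  0.3 -0.3] j [ 0.3  -0.29  1.92  0.21  0.75 -1.87]
```

View pics/s2.png

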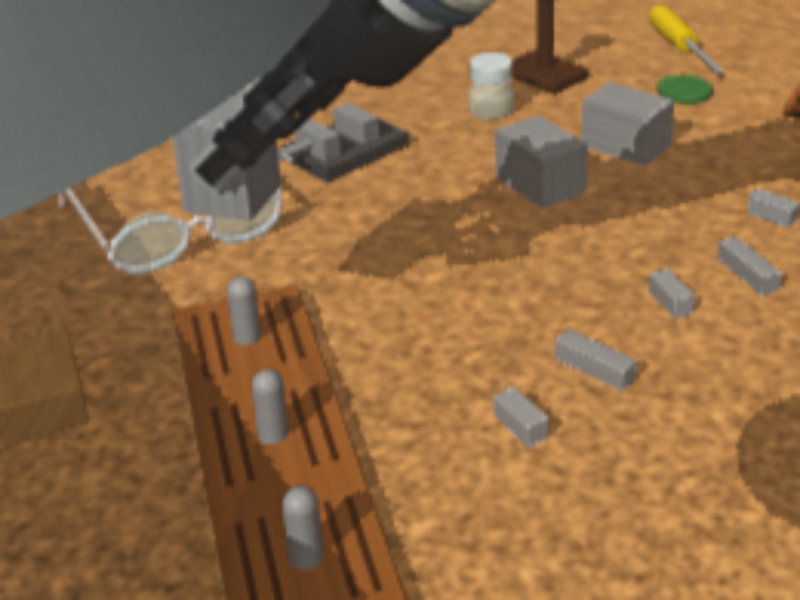

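The cup is held upright with its mouth down above peg P0 (crop (228,165)). I lower it.

```bash
python3 -m crank '[[[0,0,0.05,-0.8,0,0,0],[0,0,0.05,-0.8,0,0,0],[0,0,0,-0.8,0,0,0],[0,0,0,-0.8,0,0,0],[0,0,0,-0.8,0,0,0],[0,0,0,-0.8,0,0,0],[0,0,0,-0.2,0,0,0],[0,0,0,0,0,0,0]]]' 40
python3 -m crank '[[[0,0,0,-0.1,0,0,0],[0,0,0,-0.1,0,0,0],[0,0,0,0,0,0,0]]]'
python3 -m crank '[[[0,0,0,-0.1,0,0,0],[0,0,0,0,0,0,0]]]'
python3 - <<'E'
from h import *
st()
E
```

```text
time: 11.35
tcp_pos: [625.7, 281.2, 44.2]
orientation: [-0.231, 0.895, 0.095, 0.369]
ft_force: [-0.5, -0.5, -0.5]
width: 43.9
grasp_force: 41.6
time: 11.72
tcp_pos: [625.7, 281.2, 40.6]
orientation: [-0.231, 0.895, 0.095, 0.369]
ft_force: [-0.3, 0.9, -1.0]
width: 43.4
grasp_force: 41.6
time: 11.98
tcp_pos: [625.7, 281.3, 38.5]
orientation: [-0.231, 0.895, 0.095, 0.369]
ft_force: [-0.1, -0.2, -0.8]
width: 43.5
grasp_force: 41.7
t 11.97 tcp [625.7 281.3  38.5] z [ 0.617  0.34  -0.709] y [-0.483  0.876 -0.001] w 43.5 g 41.7 F [-0.1 -0.2 -0.8] j [ 0.3  -0.18  2.02  0.28  0.54 -1.95]
```

```bash
python3 -m crank '[[[0,0,0,-0.1,0,0,0],[0,0,0,0,0,0,0]]]'
python3 -m crank '[[[0,0,0,-0.07,0,0,0],[0,0,0,0,0,0,0]]]'
python3 -m crank '[[[0,0,0,-0.07,0,0,0],[0,0,0,0,0,0,0]]]'
```

```text
time: 12.22
tcp_pos: [626.7, 281.6, 38.5]
orientation: [-0.23, 0.895, 0.095, 0.371]
ft_force: [-0.6, 0.1, 4.6]
width: 43.5
grasp_force: 42.1
time: 12.48
tcp_pos: [627.3, 281.8, 38.5]
orientation: [-0.23, 0.894, 0.095, 0.372]
ft_force: [-2.4, -0.8, 8.6]
width: 43.5
grasp_force: 42.7
time: 12.72
tcp_pos: [627.9, 282.1, 38.5]
orientation: [-0.23, 0.894, 0.095, 0.373]
ft_force: [-4.4, -1.4, 11.4]
width: 43.4
grasp_force: 43.1
```

Contact is at z = 38.5, as expected with the rim on the slab. I release, retract and travel to cup B, then re-measure there.

```bash
python3 -m crank '[[[0.8,0,0,0.1,0,0,0],[0.8,0,0,0,0,0,0],[0.8,0,0,0,0,0,0],[0.8,0,0,0,0,0,0],[0.8,-0.62,-0.34,0.71,0,0,0],[0.8,-0.62,-0.34,0.71,0,0,0],[0.8,-0.62,-0.34,0.71,0,0,0],[0.8,-0.62,-0.34,0.71,0,0,0],[0.8,-0.62,-0.34,0.71,0,0,0]]]' 40
python3 -m crank '[[[1,0.01,-0.98,-0.085,0,0,-0.372],[1,0.01,-0.98,-0.085,0,0,-0.372],[1,0.01,-0.98,-0.085,0,0,-0.372],[1,0.01,-0.98,-0.085,0,0,-0.372],[1,0.01,-0.98,-0.085,0,0,-0.372],[1,0.01,-0.98,-0.085,0,0,-0.372],[1,0.01,-0.98,-0.085,0,0,-0.372],[1,0.01,-0.98,-0.085,0,0,-0.372],[1,0.01,-0.98,-0.085,0,0,-0.372],[1,0.01,-0.98,-0.085,0,0,-0.372],[1,0.01,-0.98,-0.085,0,0,-0.372],[1,0.01,-0.98,-0.085,0,0,-0.372],[1,0.01,-0.98,-0.085,0,0,-0.372],[1,0,0,0,0,0,0]]]'
cat > m.py <<'E'
from h import *
st()
d=get_image("top");s=get_image("side");im=d["image"]
cv2.imwrite("last_top.png",im[...,::-1]);cv2.imwrite("last_side.png",s["image"][...,::-1])
roi=np.zeros(im.shape[:2],np.uint8);roi[230:290,150:440]=1
for b in blobs(d,grey(im,60,70)*roi,16):print("bar",b)
roi[:]=0;roi[165:225,80:345]=1;roi[:,:]|=0
roi[165:290,80:165]=1
for b in blobs(d,grey(im,60,95)*roi,44,150):print("cup44",b)
for b in blobs(d,grey(im,60,70)*roi,76,150):print("cup76",b)
E
python3 m.py; python3 -c "
import cv2;a=cv2.imread('last_side.png');cv2.imwrite('pics/s3.png',cv2.resize(a[150:345,100:360],(800,600)))"
```

```text
time: 13.85
tcp_pos: [563.1, 247.0, 106.8]
orientation: [-0.231, 0.895, 0.095, 0.369]
ft_force: [0.1, -1.3, 0.6]
width: 68.3
grasp_force: 0.0
time: 15.6
tcp_pos: [566.1, -8.0, 84.1]
orientation: [0.079, 0.921, -0.033, 0.379]
ft_force: [-0.9, 0.6, 1.4]
width: 85.5
grasp_force: 0.0
t 15.6 tcp [566.1  -8.   84.1] z [ 0.694 -0.121 -0.71 ] y [ 0.171  0.985 -0.001] w 85.5 g 0.0 F [-0.9  0.6  1.4] j [-0.   -0.64  2.27 -0.18  0.74 -1.32]
bar (array([250.4, 278.6]), 780.1875, 414.9, 12.9, 101.5, 56.6, 88.6)
bar (array([172.7, 268.2]), 93.53125, 442.4, 206.5, 36.5, 18.5, -14.1)
bar (array([254.3, 263.3]), 82.4375, 448.9, 7.8, 71.0, 17.7, 82.6)
bar (array([202.5, 266. ]), 138.625, 445.4, 134.2, 54.2, 18.2, 4.6)
bar (array([299.2, 254.8]), 88.65625, 466.8, -102.9, 36.1, 18.1, 4.9)
bar (array([332., 257.]), 126.9375, 459.4, -183.7, 54.7, 17.2, -26.6)
cup44 (array([137.2, 192.2]), 345.53125, 626.0, 287.9, 48.3, 47.6, -61.4)
cup44 (array([304. , 190.5]), 460.6875, 622.0, -116.9, 65.5, 46.5, 8.1)
cup44 (array([263.4, 188. ]), 445.6875, 630.8, -17.6, 66.8, 44.8, -9.8)
cup76 (array([137.3, 192.4]), 360.40625, 621.3, 277.6, 47.4, 46.6, -61.4)
cup76 (array([303.4, 191.1]), 501.28125, 616.7, -110.5, 64.3, 47.9, 7.8)
cup76 (array([263.2, 188.3]), 457.53125, 625.0, -16.0, 66.4, 43.1, -9.8)
```

View pics/s3.png

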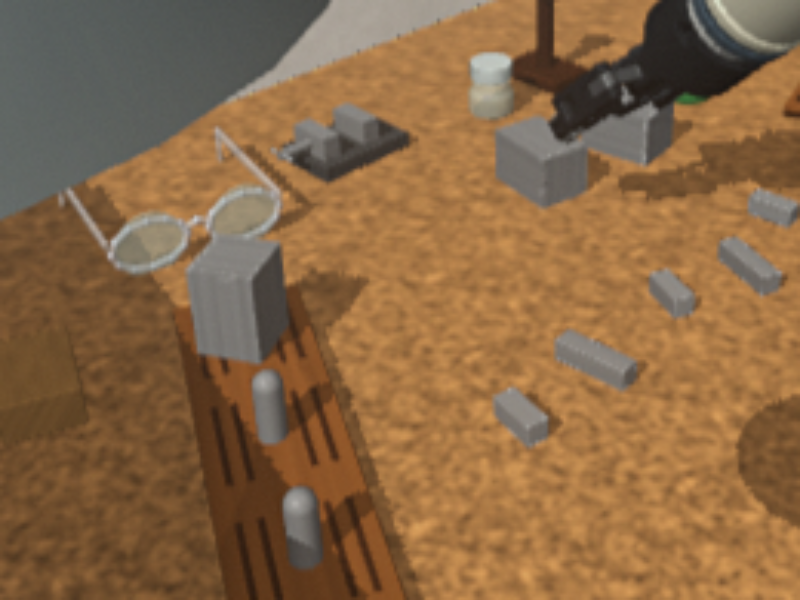

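Cup A stands on P0: the top-face centre measures (621,278), and its rim is on the slab. The cameras agree with the robot to about 1 mm. Next is cup B.

```bash
python3 -m crank '[[[1,0.73,-0.11,-0.67,0,0,0],[1,0.73,-0.11,-0.67,0,0,0],[1,0.73,-0.11,-0.67,0,0,0],[1,0.73,-0.11,-0.67,0,0,0],[1,0.73,-0.11,-0.67,0,0,0],[1,0,0,0,0,0,0],[0,0,0,0,0,0,0],[0,0,0,0,0,0,0],[0,0,0,0,0,0,0],[0,0,0,0,0,0,0],[0,0,0,0,0,0,0]]]' 40
python3 -m crank '[[[0,0,0,0.9,0,0,0],[0,0,0,1,0,0,0],[0,0,0,1,0,0,0],[0,0,0,1,0,0,0],[0,0,0,1,0,0,0],[0,0,0,1,0,0,0],[0,0,0,0.7,0,0,0]]]'
python3 -m crank '[[[0,-0.28,0.95,0,0.868,-0.151,-0.888],[0,-0.28,0.95,0,0.868,-0.151,-0.888],[0,-0.28,0.95,0,0.868,-0.151,-0.888],[0,-0.28,0.95,0,0.868,-0.151,-0.888],[0,-0.28,0.95,0,0.868,-0.151,-0.888],[0,-0.28,0.95,0,0.868,-0.151,-0.888],[0,-0.28,0.95,0,0.868,-0.151,-0.888],[0,-0.28,0.95,0,0.868,-0.151,-0.888],[0,-0.28,0.95,0,0.868,-0.151,-0.888],[0,-0.28,0.95,0,0.868,-0.151,-0.888],[0,-0.28,0.95,0,0.868,-0.151,-0.888],[0,-0.28,0.95,0,0.868,-0.151,-0.888],[0,-0.28,0.95,0,0.868,-0.151,-0.888],[0,-0.28,0.95,0,0.868,-0.151,-0.888],[0,-0.28,0.95,0,0.868,-0.151,-0.888],[0,-0.28,0.95,0,0.868,-0.151,-0.888],[0,-0.28,0.95,0,0.868,-0.151,-0.888],[0,-0.28,0.95,0,0.868,-0.151,-0.888]]]'
python3 -m crank '[[[0,0,0.04,0,0,0,1],[0,0,0.04,0,0,0,1],[0,0,0.04,0,0,0,1],[0,0,0.04,0,0,0,1],[0,0,0.04,0,0,0,1],[0,0,0,0,0,0,0],[0,0,0,0,0,0,0]]]'
python3 -c "from h import *;st()"
```

```text
time: 17.08
tcp_pos: [639.8, -18.5, 18.8]
orientation: [0.079, 0.921, -0.033, 0.381]
ft_force: [-1.9, 0.6, 4.5]
width: 43.8
grasp_force: 41.6
time: 17.95
tcp_pos: [639.1, -18.6, 150.0]
orientation: [0.079, 0.921, -0.033, 0.38]
ft_force: [0.4, 0.1, 0.0]
width: 43.3
grasp_force: 41.1
time: 20.2
tcp_pos: [545.2, 312.4, 156.3]
orientation: [0.927, -0.067, 0.367, 0.03]
ft_force: [-0.4, -0.4, -1.5]
width: 43.7
grasp_force: 41.1
time: 21.08
tcp_pos: [546.3, 315.0, 157.9]
orientation: [0.897, 0.244, 0.356, -0.096]
ft_force: [-0.4, 0.4, -0.0]
width: 43.4
grasp_force: 41.2
t 21.07 tcp [546.3 315.  157.9] z [ 0.592  0.346 -0.728] y [ 0.507 -0.862  0.003] w 43.4 g 41.2 F [-0.4  0.4 -0. ] j [ 0.43 -0.46  2.01  0.09  0.84  1.44]
```

```bash
python3 -m crank '[[[0,-0.28,0.25,0,0.1,-0.17,0],[0,-0.28,0.25,0,0,0,0],[0,0,0,-0.8,0,0,0],[0,0,0,-0.8,0,0,0],[0,0,0,-0.8,0,0,0],[0,0,0,-0.8,0,0,0],[0,0,0,-0.8,0,0,0],[0,0,0,-0.8,0,0,0],[0,0,0,-0.8,0,0,0],[0,0,0,-0.2,0,0,0],[0,0,0,0,0,0,0]]]' 40
python3 -m crank '[[[0,0,0,-0.1,0,0,0],[0,0,0,0,0,0,0]]]'
python3 -m crank '[[[0,0,0,-0.1,0,0,0],[0,0,0,0,0,0,0]]]'
python3 -c "from h import *;st()"
```

```text
time: 22.45
tcp_pos: [535.2, 325.3, 42.3]
orientation: [0.891, 0.245, 0.369, -0.099]
ft_force: [0.0, -0.8, -0.6]
width: 43.7
grasp_force: 41.2
time: 22.7
tcp_pos: [535.4, 325.5, 41.2]
orientation: [0.891, 0.245, 0.369, -0.099]
ft_force: [0.2, -0.3, -1.0]
width: 43.5
grasp_force: 41.2
time: 22.95
tcp_pos: [535.1, 325.3, 38.5]
orientation: [0.891, 0.245, 0.369, -0.099]
ft_force: [0.2, -0.6, -1.4]
width: 43.3
grasp_force: 41.2
t 22.95 tcp [535.1 325.3  38.5] z [ 0.609  0.358 -0.708] y [ 0.51  -0.86   0.004] w 43.3 g 41.2 F [ 0.2 -0.6 -1.4] j [ 0.47 -0.37  2.18  0.09  0.55  1.45]
```

```bash
python3 -m crank '[[[0,0,0,-0.1,0,0,0],[0,0,0,0,0,0,0]]]'
python3 -m crank '[[[0,0,0,-0.1,0,0,0],[0,0,0,0,0,0,0]]]'
```

```text
time: 23.2
tcp_pos: [535.6, 325.6, 37.3]
orientation: [0.891, 0.245, 0.37, -0.099]
ft_force: [0.4, -0.2, 0.9]
width: 43.5
grasp_force: 41.3
time: 23.45
tcp_pos: [536.5, 326.0, 37.3]
orientation: [0.89, 0.245, 0.371, -0.1]
ft_force: [-0.1, 0.6, 4.2]
width: 43.5
grasp_force: 41.7
```

```bash
python3 -m crank '[[[0.8,0,0,0.08,0,0,0],[0.8,0,0,0,0,0,0],[0.8,0,0,0,0,0,0],[0.8,0,0,0,0,0,0],[0.8,-0.61,-0.36,0.71,0,0,0],[0.8,-0.61,-0.36,0.71,0,0,0],[0.8,-0.61,-0.36,0.71,0,0,0],[0.8,-0.61,-0.36,0.71,0,0,0],[0.8,-0.61,-0.36,0.71,0,0,0]]]' 40
python3 -m crank '[[[1,0.2,-0.95,-0.05,0,0,-0.14],[1,0.2,-0.95,-0.05,0,0,-0.14],[1,0.2,-0.95,-0.05,0,0,-0.14],[1,0.2,-0.95,-0.05,0,0,-0.14],[1,0.2,-0.95,-0.05,0,0,-0.14],[1,0.2,-0.95,-0.05,0,0,-0.14],[1,0.2,-0.95,-0.05,0,0,-0.14],[1,0.2,-0.95,-0.05,0,0,-0.14],[1,0.2,-0.95,-0.05,0,0,-0.14],[1,0.2,-0.95,-0.05,0,0,-0.14],[1,0.2,-0.95,-0.05,0,0,-0.14],[1,0.2,-0.95,-0.05,0,0,-0.14],[1,0.2,-0.95,-0.05,0,0,-0.14],[1,0.2,-0.95,-0.05,0,0,-0.14],[1,0.2,-0.95,-0.05,0,0,-0.14],[1,0.2,-0.95,-0.05,0,0,-0.14],[1,0.2,-0.95,-0.05,0,0,-0.14],[1,0.2,-0.95,-0.05,0,0,-0.14],[1,0.2,-0.95,-0.05,0,0,-0.14],[1,0.2,-0.95,-0.05,0,0,-0.14]]]'
python3 -m crank '[[[1,0.2,-0.95,-0.05,0,0,0],[1,0.2,-0.95,-0.05,0,0,0],[1,0,0,0,0,0,0],[1,0,0,0,0,0,0]]]'
python3 m.py
```

```text
time: 24.58
tcp_pos: [473.7, 289.1, 107.4]
orientation: [0.891, 0.245, 0.369, -0.099]
ft_force: [-0.5, -0.2, -0.1]
width: 68.2
grasp_force: 0.0
time: 27.08
tcp_pos: [554.4, -91.7, 87.1]
orientation: [0.922, 0.067, 0.381, -0.026]
ft_force: [-0.3, 0.1, 0.0]
width: 85.8
grasp_force: 0.0
time: 27.58
tcp_pos: [562.0, -128.5, 84.8]
orientation: [0.922, 0.067, 0.381, -0.026]
ft_force: [0.6, 0.7, -0.0]
width: 85.4
grasp_force: 0.0
t 27.57 tcp [ 562.  -128.5   84.8] z [ 0.699  0.099 -0.708] y [ 0.143 -0.99   0.003] w 85.4 g 0.0 F [ 0.6  0.7 -0. ] j [-0.56 -0.52  2.19  0.61  0.91  0.62]
bar (array([340.6, 278.9]), 693.46875, 407.2, -203.6, 111.5, 52.0, 88.6)
bar (array([333.7, 265.2]), 102.25, 439.5, -186.7, 76.3, 19.0, -70.6)
bar (array([172.7, 268.2]), 95.53125, 442.0, 206.7, 37.2, 18.6, -11.3)
bar (array([267.2, 268.5]), 136.6875, 435.8, -23.5, 53.8, 17.4, -20.3)
bar (array([300.4, 259.4]), 24.90625, 454.5, -106.3, 19.1, 13.7, -47.3)
bar (array([202.5, 266. ]), 138.625, 445.4, 134.2, 54.2, 18.2, 4.6)
bar (array([240.3, 261. ]), 81.8125, 454.6, 42.1, 36.3, 16.6, -22.0)
cup44 (array([116.9, 231.4]), 367.375, 533.2, 334.6, 48.5, 47.7, -59.5)
cup44 (array([137.1, 192.2]), 342.53125, 626.2, 288.1, 48.2, 47.1, -61.2)
cup44 (array([304. , 190.5]), 460.6875, 622.1, -117.3, 65.3, 46.9, 7.8)
cup76 (array([117.1, 231.5]), 381.3125, 531.8, 322.6, 47.4, 46.9, -59.1)
cup76 (array([137.3, 192.5]), 359.3125, 620.9, 277.5, 47.6, 47.3, 29.0)
cup76 (array([303.4, 191.1]), 502.28125, 616.9, -110.6, 64.3, 48.3, 8.1)
```

Cup B is on P1 at (532,323), and cup C has not moved. I grasp C, translate first, and roll later so that joint 6 stays within range.

```bash
python3 -m crank '[[[1,0.69,0.12,-0.68,0,0,0],[1,0.69,0.12,-0.68,0,0,0],[1,0.69,0.12,-0.68,0,0,0],[1,0.69,0.12,-0.68,0,0,0],[1,0.69,0.12,-0.68,0,0,0],[1,0,0,0,0,0,0],[0,0,0,0,0,0,0],[0,0,0,0,0,0,0],[0,0,0,0,0,0,0],[0,0,0,0,0,0,0],[0,0,0,0,0,0,0]]]' 40
python3 -m crank '[[[0,0,0,0.9,0,0,0],[0,0,0,1,0,0,0],[0,0,0,1,0,0,0],[0,0,0,1,0,0,0],[0,0,0,1,0,0,0],[0,0,0,1,0,0,0],[0,0,0,1,0,0,0]]]'
python3 -m crank '[[[0,-0.35,0.94,0,0,0,0.14],[0,-0.35,0.94,0,0,0,0.14],[0,-0.35,0.94,0,0,0,0.14],[0,-0.35,0.94,0,0,0,0.14],[0,-0.35,0.94,0,0,0,0.14],[0,-0.35,0.94,0,0,0,0.14],[0,-0.35,0.94,0,0,0,0.14],[0,-0.35,0.94,0,0,0,0.14],[0,-0.35,0.94,0,0,0,0.14],[0,-0.35,0.94,0,0,0,0.14],[0,-0.35,0.94,0,0,0,0.14],[0,-0.35,0.94,0,0,0,0.14],[0,-0.35,0.94,0,0,0,0.14],[0,-0.35,0.94,0,0,0,0.14],[0,-0.35,0.94,0,0,0,0.14],[0,-0.35,0.94,0,0,0,0.14],[0,-0.35,0.94,0,0,0,0.14],[0,-0.35,0.94,0,0,0,0.14],[0,-0.35,0.94,0,0,0,0.14],[0,-0.35,0.94,0,0,0,0.14]]]'
python3 -c "from h import *;st()"
```

```text
time: 29.05
tcp_pos: [631.6, -117.0, 18.3]
orientation: [0.921, 0.067, 0.382, -0.025]
ft_force: [-2.7, -0.6, 4.6]
width: 43.9
grasp_force: 41.3
time: 29.92
tcp_pos: [631.2, -116.7, 156.5]
orientation: [0.922, 0.067, 0.381, -0.026]
ft_force: [0.2, -0.1, -0.7]
width: 43.9
grasp_force: 40.8
time: 32.42
tcp_pos: [490.4, 260.5, 155.2]
orientation: [0.891, 0.245, 0.369, -0.1]
ft_force: [0.1, 0.1, -1.0]
width: 43.5
grasp_force: 40.9
t 32.42 tcp [490.4 260.5 155.2] z [ 0.609  0.359 -0.708] y [ 0.511 -0.86   0.003] w 43.5 g 40.9 F [ 0.1  0.1 -1. ] j [ 0.35 -0.74  2.21  0.17  0.91  1.33]
```

```bash
python3 -m crank '[[[0,-0.11,0.28,0,-0.685,-0.404,0.795],[0,-0.11,0.28,0,-0.685,-0.404,0.795],[0,-0.11,0.28,0,-0.685,-0.404,0.795],[0,-0.11,0.28,0,-0.685,-0.404,0.795],[0,-0.11,0.28,0,-0.685,-0.404,0.795],[0,-0.11,0.28,0,-0.685,-0.404,0.795],[0,-0.11,0.28,0,-0.685,-0.404,0.795],[0,-0.11,0.28,0,-0.685,-0.404,0.795],[0,-0.11,0.28,0,-0.685,-0.404,0.795],[0,-0.11,0.28,0,-0.685,-0.404,0.795],[0,-0.11,0.28,0,-0.685,-0.404,0.795],[0,-0.11,0.28,0,-0.685,-0.404,0.795],[0,-0.11,0.28,0,-0.685,-0.404,0.795],[0,-0.11,0.28,0,-0.685,-0.404,0.795],[0,-0.11,0.28,0,-0.685,-0.404,0.795],[0,-0.11,0.28,0,-0.685,-0.404,0.795],[0,-0.11,0.28,0,-0.685,-0.404,0.795],[0,-0.11,0.28,0,-0.685,-0.404,0.795],[0,-0.11,0.28,0,-0.685,-0.404,0.795],[0,-0.11,0.28,0,-0.685,-0.404,0.795]]]'
python3 -m crank '[[[0,0,0,0,0,0,0],[0,0,0,0,0,0,0]]]'
python3 -c "from h import *;st()"
```

```text
time: 34.92
tcp_pos: [446.5, 372.0, 155.1]
orientation: [-0.247, 0.89, 0.1, 0.37]
ft_force: [-1.0, 0.1, -0.2]
width: 43.7
grasp_force: 41.0
time: 35.17
tcp_pos: [446.9, 371.4, 155.1]
orientation: [-0.243, 0.891, 0.102, 0.37]
ft_force: [-0.2, -0.7, -0.4]
width: 43.7
grasp_force: 41.0
t 35.17 tcp [446.9 371.4 155.1] z [ 0.609  0.361 -0.706] y [-0.509  0.861  0.001] w 43.7 g 41.0 F [-0.2 -0.7 -0.4] j [ 0.71 -0.63  2.14 -0.16  0.86 -1.34]
```

```bash
python3 -m crank '[[[0,0,0,-0.8,0,0,0],[0,0,0,-0.8,0,0,0],[0,0,0,-0.8,0,0,0],[0,0,0,-0.8,0,0,0],[0,0,0,-0.8,0,0,0],[0,0,0,-0.8,0,0,0],[0,0,0,-0.8,0,0,0],[0,0,0,-0.1,0,0,0],[0,0,0,0,0,0,0]]]' 40
python3 -m crank '[[[0,0,0,-0.1,0,0,0],[0,0,0,0,0,0,0]]]'
python3 -m crank '[[[0,0,0,-0.1,0,0,0],[0,0,0,0,0,0,0]]]'
python3 -m crank '[[[0,0,0,-0.08,0,0,0],[0,0,0,0,0,0,0]]]'
```

```text
time: 36.3
tcp_pos: [447.3, 371.5, 41.4]
orientation: [-0.245, 0.891, 0.101, 0.37]
ft_force: [-0.0, 0.9, -0.7]
width: 43.5
grasp_force: 40.9
time: 36.55
tcp_pos: [447.4, 371.5, 39.8]
orientation: [-0.244, 0.89, 0.101, 0.37]
ft_force: [0.9, -0.3, -1.2]
width: 43.3
grasp_force: 40.9
time: 36.8
tcp_pos: [447.1, 371.3, 37.0]
orientation: [-0.244, 0.891, 0.101, 0.37]
ft_force: [-0.3, -0.8, -1.0]
width: 43.8
grasp_force: 40.9
time: 37.05
tcp_pos: [447.8, 371.8, 37.0]
orientation: [-0.244, 0.89, 0.102, 0.371]
ft_force: [-0.4, 0.1, 3.5]
width: 43.4
grasp_force: 41.4
```

```bash
python3 -m crank '[[[0.8,0,0,0.08,0,0,0],[0.8,0,0,0,0,0,0],[0.8,0,0,0,0,0,0],[0.8,0,0,0,0,0,0],[0.8,-0.61,-0.36,0.71,0,0,0],[0.8,-0.61,-0.36,0.71,0,0,0],[0.8,-0.61,-0.36,0.71,0,0,0],[0.8,-0.61,-0.36,0.71,0,0,0],[0.8,-0.61,-0.36,0.71,0,0,0],[0.5,0,0,0.3,-0.477,0.807,0],[0.5,0,0,0.3,-0.477,0.807,0],[0.5,0,0,0.3,-0.477,0.807,0],[0.5,0,0,0.3,-0.477,0.807,0],[0.5,0,0,0.3,-0.477,0.807,0],[0.5,0,0,0.3,-0.477,0.807,0]]]' 40
python3 -m crank '[[[0.5,0.1,-0.23,0,0,0,-1],[0.5,0.1,-0.23,0,0,0,-1],[0.5,0.1,-0.23,0,0,0,-1],[0.5,0.1,-0.23,0,0,0,-1],[0.5,0.1,-0.23,0,0,0,-1],[0.5,0.1,-0.23,0,0,0,-1],[0.5,0.1,-0.23,0,0,0,-1],[0.5,0.1,-0.23,0,0,0,-1],[0.5,0.1,-0.23,0,0,0,-1],[0.5,0.1,-0.23,0,0,0,-1],[0.5,0.1,-0.23,0,0,0,-1],[0.5,0.1,-0.23,0,0,0,-1],[0.5,0.1,-0.23,0,0,0,-1],[0.5,0.1,-0.23,0,0,0,-1],[0.5,0.1,-0.23,0,0,0,-1],[0.5,0.1,-0.23,0,0,0,-1],[0.5,0.1,-0.23,0,0,0,-1],[0.5,0.1,-0.23,0,0,0,-1],[0.5,0.1,-0.23,0,0,0,-1],[0.5,0.1,-0.23,0,0,0,-1]]]'
python3 m.py; python3 -c "
import cv2;a=cv2.imread('last_side.png');b=cv2.imread('last_top.png');cv2.imwrite('pics/s4.png',cv2.vconcat([cv2.resize(a[130:345,100:400],(800,300)),cv2.resize(b[150:300,80:440],(800,300))]))"
```

```text
time: 38.92
tcp_pos: [390.8, 340.6, 144.1]
orientation: [-0.265, 0.964, -0.001, -0.002]
ft_force: [-0.3, 0.0, -0.3]
width: 42.7
grasp_force: 0.0
time: 41.42
tcp_pos: [430.6, 248.3, 143.3]
orientation: [0.905, 0.426, 0.001, -0.001]
ft_force: [1.0, -0.2, 0.7]
width: 42.8
grasp_force: 0.0
t 41.42 tcp [430.6 248.3 143.3] z [ 0.     0.002 -1.   ] y [ 0.771 -0.637 -0.001] w 42.8 g 0.0 F [ 1.  -0.2  0.7] j [ 0.45 -0.19  1.66  0.    1.67  1.14]
bar (array([172.7, 268.2]), 94.53125, 442.2, 206.6, 37.0, 18.5, -14.1)
bar (array([267. , 268.7]), 134.84375, 435.8, -23.5, 53.7, 17.4, -20.3)
bar (array([202.5, 266. ]), 138.625, 445.4, 134.2, 54.2, 18.2, 4.6)
bar (array([240.2, 261.1]), 76.90625, 454.9, 42.4, 36.4, 16.0, -24.7)
bar (array([299.2, 254.9]), 84.59375, 467.0, -103.0, 36.1, 17.7, 7.4)
bar (array([332., 257.]), 136.9375, 459.3, -183.7, 54.6, 18.4, -25.7)
cup44 (array([117. , 231.3]), 367.46875, 533.0, 334.5, 48.9, 47.9, 30.3)
cup44 (array([137.1, 192.2]), 349.53125, 625.9, 287.6, 48.7, 48.1, -61.2)
cup76 (array([117.2, 231.3]), 380.40625, 532.0, 322.6, 47.2, 47.2, -59.1)
cup76 (array([137.3, 192.5]), 362.3125, 620.9, 277.4, 47.6, 47.5, 28.8)
```

View pics/s4.png

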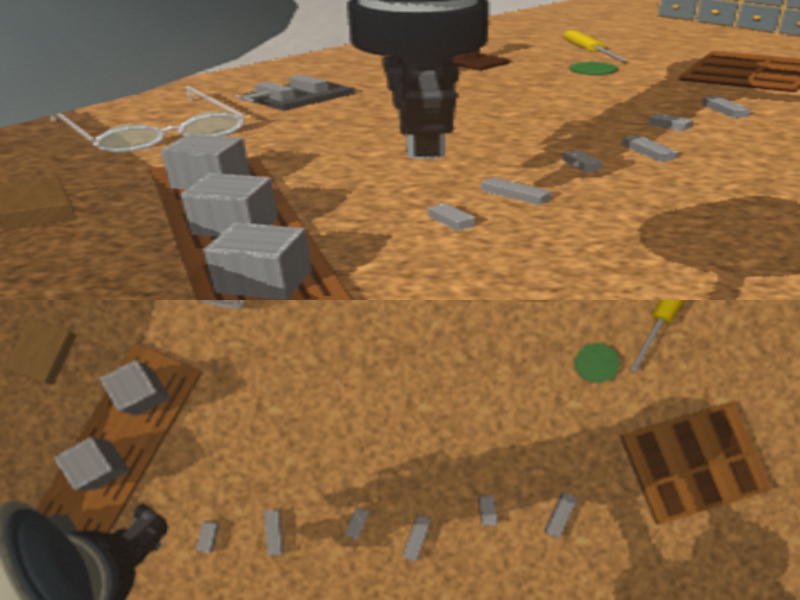

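All three cups hang on their pegs (side crop (205,155), (228,200) and (258,258)). The bars have not moved. Before placing bars I cross-check the slot height across both views using the first images, and move over bar A in the meantime.

```bash
python3 -m crank '[[[0.5,0.0725,-0.258,0,0,0,-0.99],[0.5,0.0725,-0.258,0,0,0,-0.99],[0.5,0.0725,-0.258,0,0,0,-0.99],[0.5,0.0725,-0.258,0,0,0,-0.99],[0.5,0.0725,-0.258,-0.5,0,0,-0.99],[0.5,0.0725,-0.258,-0.75,0,0,-0.99],[0.5,0.0725,-0.258,-0.75,0,0,-0.99],[0.5,0.0725,-0.258,-0.75,0,0,-0.99],[0.5,0,0,0,0,0,0],[0.5,0,0,0,0,0,0]]]' 60
python3 - <<'E'
from h import *
st()
for n in("top","side"):
    d=get_image(n);im=cv2.imread(n+"0raw.png")[...,::-1]
    v=cv2.cvtColor(im,cv2.COLOR_RGB2HSV)[...,2];roi=np.zeros(v.shape,np.uint8)
    if n=="top": roi[200:262,355:430]=1
    else: roi[165:195,352:410]=1
    for th in ((85,) if n=="top" else (75,85)):
      for z in (6,11):
        for b in blobs(d,((v<th)*255).astype(np.uint8)*roi,z,10):print(n,th,z,b)
im=cv2.imread("side0raw.png")[160:200,345:415];cv2.imwrite("pics/s5.png",cv2.resize(im,(770,440),interpolation=cv2.INTER_CUBIC))
E
```

```text
time: 42.78
tcp_pos: [442.2, 207.4, 89.1]
orientation: [0.994, -0.108, 0.001, -0.001]
ft_force: [-0.2, -0.3, 0.2]
width: 42.9
grasp_force: 0.0
t 42.77 tcp [442.2 207.4  89.1] z [ 0.003  0.001 -1.   ] y [-0.216 -0.976 -0.002] w 42.9 g 0.0 F [-0.2 -0.3  0.2] j [ 0.37 -0.2   1.76  0.    1.57  2.16]
top 85 6 (array([381.2, 248.8]), 112.90625, 476.3, -309.9, 41.3, 20.5, 17.3)
top 85 6 (array([397.5, 243.1]), 111.0, 488.9, -352.2, 40.2, 20.5, 18.1)
top 85 6 (array([413.9, 237.8]), 111.84375, 502.2, -394.4, 41.5, 20.4, 16.6)
top 85 6 (array([373.4, 227.5]), 164.125, 529.6, -293.9, 58.4, 20.9, 17.1)
top 85 6 (array([389.6, 222. ]), 164.125, 542.6, -335.9, 59.4, 20.9, 17.5)
top 85 6 (array([405.8, 216.5]), 162.0625, 556.0, -377.6, 59.7, 20.7, 17.8)
top 85 11 (array([381.2, 248.8]), 112.90625, 476.5, -308.1, 41.1, 20.3, 17.3)
top 85 11 (array([397.5, 243.1]), 111.0, 488.9, -350.2, 40.0, 20.4, 18.1)
top 85 11 (array([413.9, 237.8]), 111.84375, 502.2, -392.1, 41.3, 20.3, 16.6)
top 85 11 (array([373.4, 227.5]), 164.125, 529.4, -292.2, 58.1, 20.8, 17.1)
top 85 11 (array([389.6, 222. ]), 164.125, 542.4, -333.9, 59.1, 20.8, 17.5)
top 85 11 (array([405.8, 216.5]), 162.0625, 555.6, -375.5, 59.4, 20.6, 17.8)
side 85 6 (array([376.4, 190.5]), 47.1875, 497.2, -270.4, 116.7, 13.7, 17.3)
side 85 6 (array([388.2, 187. ]), 10.21875, 483.5, -310.8, 33.5, 13.4, 6.8)
side 85 6 (array([368.8, 183.3]), 16.71875, 533.9, -296.1, 58.3, 12.2, 17.8)
side 85 6 (array([372.4, 177.2]), 13.6875, 547.4, -338.1, 57.7, 12.0, 15.3)
side 85 11 (array([376.4, 190.5]), 47.1875, 492.6, -261.2, 115.5, 13.5, 17.3)
side 85 11 (array([388.2, 187. ]), 10.21875, 479.1, -301.2, 33.2, 13.3, 6.8)
side 85 11 (array([368.8, 183.3]), 16.71875, 529.0, -286.7, 57.8, 12.1, 17.8)
side 85 11 (array([372.4, 177.2]), 13.6875, 542.4, -328.3, 57.1, 11.9, 15.3)
```

View pics/s5.png

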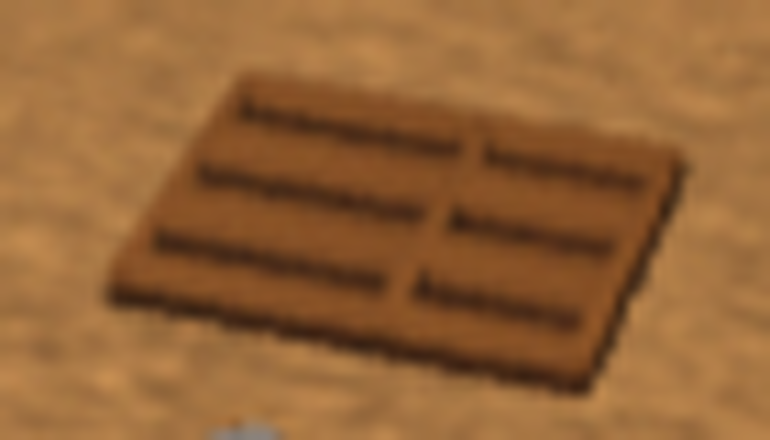

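The side crop shows the rack slots in the expected layout, and the two views agree on slot position to about 1 mm. I grasp bar A.

```bash
python3 -m crank '[[[0.5,0,0,-1,0,0,0],[0.5,0,0,-1,0,0,0],[0.5,0,0,-1,0,0,0],[0.5,0,0,-0.85,0,0,0],[0.5,0,0,-0.2,0,0,0],[0.5,0,0,0,0,0,0],[0,0,0,0,0,0,0],[0,0,0,0,0,0,0],[0,0,0,0,0,0,0],[0,0,0,0,0,0,0]]]' 60
python3 -c "from h import *;st()"
```

```text
time: 44.12
tcp_pos: [442.8, 207.4, 8.7]
orientation: [0.994, -0.11, 0.002, -0.001]
ft_force: [-0.3, -1.0, 6.1]
width: 13.8
grasp_force: 59.9
t 44.12 tcp [442.8 207.4   8.7] z [ 0.004  0.002 -1.   ] y [-0.219 -0.976 -0.003] w 13.8 g 59.9 F [-0.3 -1.   6.1] j [ 0.37 -0.14  1.86  0.    1.42  2.16]
```

```bash
python3 -m crank '[[[0,0,0,0.8,0,0,0],[0,0,0,0.8,0,0,0],[0,0,0,0.8,0,0,0],[0,0,0,0.8,0,0,0],[0,0.06,-0.922,0,0,0,0.134],[0,0.06,-0.922,0,0,0,0.134],[0,0.06,-0.922,0,0,0,0.134],[0,0.06,-0.922,0,0,0,0.134],[0,0.06,-0.922,0,0,0,0.134],[0,0.06,-0.922,0,0,0,0.134],[0,0.06,-0.922,0,0,0,0.134],[0,0.06,-0.922,0,0,0,0.134],[0,0.06,-0.922,0,0,0,0.134],[0,0.06,-0.922,0,0,0,0.134],[0,0.06,-0.922,0,0,0,0.134],[0,0.06,-0.922,0,0,0,0.134],[0,0.06,-0.922,0,0,0,0.134],[0,0.06,-0.922,0,0,0,0.134]]]' 60
python3 -m crank '[[[0,0.06,-0.922,0,0,0,0.134],[0,0.06,-0.922,0,0,0,0.134],[0,0.06,-0.922,0,0,0,0.134],[0,0.06,-0.922,0,0,0,0.134],[0,0.06,-0.922,0,0,0,0.134],[0,0.06,-0.922,0,0,0,0.134],[0,0.06,-0.922,0,0,0,0.134],[0,0.06,-0.922,0,0,0,0.134],[0,0.06,-0.922,0,0,0,0.134],[0,0.06,-0.922,0,0,0,0.134],[0,0.06,-0.922,0,0,0,0.134],[0,0.06,-0.922,0,0,0,0.134],[0,0.06,-0.922,0,0,0,0.134],[0,0.06,-0.922,0,0,0,0.134],[0,0,0,-0.8,0,0,0],[0,0,0,-0.8,0,0,0],[0,0,0,0,0,0,0],[0,0,0,0,0,0,0]]]' 60
python3 - <<'E'
from h import *
st()
a=get_image("top")["image"];b=get_image("side")["image"]
cv2.imwrite("pics/s6.png",cv2.vconcat([cv2.resize(a[195:285,330:450],(800,300),interpolation=cv2.INTER_CUBIC),cv2.resize(b[150:210,320:440],(800,300),interpolation=cv2.INTER_CUBIC)])[...,::-1])
E
```

```text
time: 46.38
tcp_pos: [459.0, -51.7, 72.3]
orientation: [1.0, 0.021, 0.001, -0.001]
ft_force: [-1.0, 0.7, 0.3]
width: 13.8
grasp_force: 59.2
time: 48.62
tcp_pos: [475.7, -308.6, 39.3]
orientation: [0.989, 0.151, 0.001, -0.001]
ft_force: [0.3, 0.4, -0.8]
width: 13.8
grasp_force: 59.2
t 48.62 tcp [ 475.7 -308.6   39.3] z [ 0.001  0.002 -1.   ] y [ 0.299 -0.954 -0.002] w 13.8 g 59.2 F [ 0.3  0.4 -0.8] j [-0.64  0.05  1.61  0.    1.48  0.63]
```

View pics/s6.png

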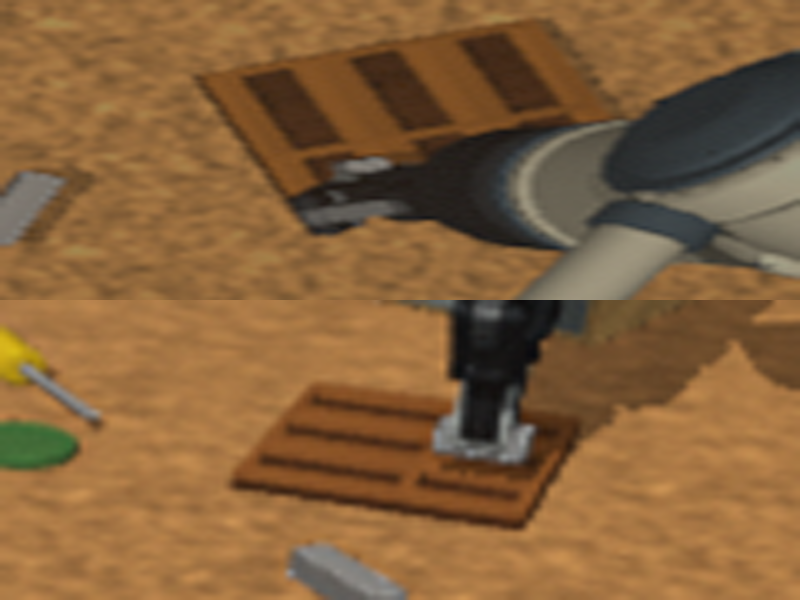

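The bar hangs level above the first short slot (side crop (485,445)). I lower gently, watching the force.

```bash
python3 -m crank '[[[0,0.03,0,-0.5,0,0,0],[0,0,0,-0.4,0,0,0],[0,0,0,0,0,0,0]]]' 60
python3 -m crank '[[[0,0,0,-0.15,0,0,0],[0,0,0,0,0,0,0]]]'
python3 -m crank '[[[0,0,0,-0.1,0,0,0],[0,0,0,0,0,0,0]]]'
python3 -c "from h import *;st()"
```

```text
time: 49.1
tcp_pos: [475.6, -308.7, 20.0]
orientation: [0.989, 0.151, 0.0, -0.002]
ft_force: [-0.5, 0.1, -0.3]
width: 13.7
grasp_force: 59.2
time: 49.35
tcp_pos: [476.2, -309.2, 18.4]
orientation: [0.989, 0.151, 0.001, -0.001]
ft_force: [-0.5, -0.4, -1.4]
width: 13.5
grasp_force: 59.2
time: 49.6
tcp_pos: [476.2, -309.2, 16.4]
orientation: [0.989, 0.151, 0.001, -0.001]
ft_force: [0.0, -0.0, -1.9]
width: 13.7
grasp_force: 59.2
t 49.6 tcp [ 476.2 -309.2   16.4] z [ 0.001  0.002 -1.   ] y [ 0.298 -0.955 -0.002] w 13.7 g 59.2 F [ 0.  -0.  -1.9] j [-0.64  0.07  1.64  0.    1.43  0.63]
```

```bash
python3 -m crank '[[[0,0,0,-0.07,0,0,0],[0.35,0,0,0,0,0,0],[0.35,0,0,0,0,0,0],[0.35,0,0,0,0,0,0],[0.35,0,0,0.6,0,0,0],[0.35,0,0,0.8,0,0,0],[0.35,0,0,0.8,0,0,0],[0.5,-0.106,0.78,0,0,0,-0.672],[0.5,-0.106,0.78,0,0,0,-0.672],[0.5,-0.106,0.78,0,0,0,-0.672],[0.5,-0.106,0.78,0,0,0,-0.672],[0.5,-0.106,0.78,0,0,0,-0.672],[0.5,-0.106,0.78,0,0,0,-0.672],[0.5,-0.106,0.78,0,0,0,-0.672],[0.5,-0.106,0.78,0,0,0,-0.672],[0.5,0,0,0,0,0,0],[0.5,0,0,0,0,0,0]]]' 60
cat > r.py <<'E'
from h import *
st()
d=get_image("top");im=d["image"];cv2.imwrite("last_top.png",im[...,::-1])
for b in blobs(d,grey(im,60,70),16,60,170):
    if 380<b[2]<600 and -430<b[3]<230:
        z=22 if b[3]<-270 else 16
        print(z,[ray(d,b[0],z).round(1)] if z==22 else "",b[2:])
E
python3 r.py;python3 -c "
import cv2;b=cv2.imread('last_top.png');cv2.imwrite('pics/s7.png',cv2.resize(b[190:280,300:450],(800,480),interpolation=cv2.INTER_CUBIC))"
```

```text
time: 51.72
tcp_pos: [459.6, -185.0, 59.9]
orientation: [0.975, -0.221, 0.002, -0.0]
ft_force: [0.1, 0.1, 0.1]
width: 42.5
grasp_force: 0.0
t 51.73 tcp [ 459.6 -185.    59.9] z [ 0.003 -0.001 -1.   ] y [-0.431 -0.902 -0.001] w 42.5 g 0.0 F [0.1 0.1 0.1] j [-0.45 -0.16  1.78  0.    1.52  1.56]
16  (435.8, -23.5, 53.8, 17.4, -20.3)
16  (445.4, 134.2, 54.2, 18.2, 4.6)
16  (454.7, 42.2, 36.3, 16.8, -22.0)
16  (466.9, -103.1, 36.1, 18.0, 5.9)
```

View pics/s7.png

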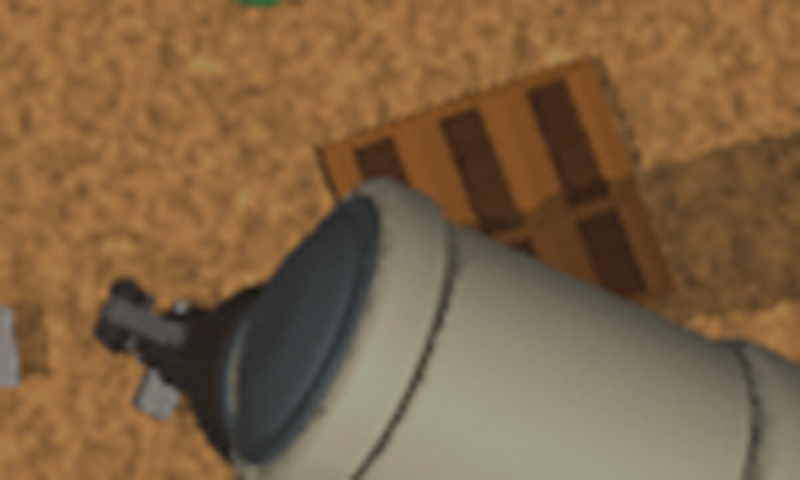

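The arm hides the first short slot, so I will check it later. Next is bar F (long).

```bash
python3 -m crank '[[[0.5,0,0.05,-0.9,0,0,0],[0.5,0,0,-0.9,0,0,0],[0.5,0,0,-0.6,0,0,0],[0.5,0,0,-0.18,0,0,0],[0.5,0,0,0,0,0,0],[0,0,0,0,0,0,0],[0,0,0,0,0,0,0],[0,0,0,0,0,0,0],[0,0,0,0,0,0,0]]]' 60
python3 -m crank '[[[0,0,0,0.8,0,0,0],[0,0,0,0.8,0,0,0],[0,0,0,0.8,0,0,0],[0,0.438,-0.68,0,0,0,0.669],[0,0.438,-0.68,0,0,0,0.669],[0,0.438,-0.68,0,0,0,0.669],[0,0.438,-0.68,0,0,0,0.669],[0,0.438,-0.68,0,0,0,0.669],[0,0.438,-0.68,0,0,0,0.669],[0,0.438,-0.68,0,0,0,0.669],[0,0.438,-0.68,0,0,0,0.669],[0,0,0,-0.6,0,0,0],[0,0,0,0,0,0,0],[0,0,0,0,0,0,0]]]' 60
python3 -c "from h import *;st()"
```

```text
time: 52.9
tcp_pos: [459.9, -183.7, 8.5]
orientation: [0.975, -0.222, 0.002, -0.0]
ft_force: [-0.6, -0.0, 5.6]
width: 13.6
grasp_force: 60.1
time: 54.65
tcp_pos: [529.0, -291.6, 43.2]
orientation: [0.989, 0.149, 0.001, -0.001]
ft_force: [0.2, -0.4, -1.0]
width: 13.5
grasp_force: 59.4
t 54.65 tcp [ 529.  -291.6   43.2] z [ 0.001  0.003 -1.   ] y [ 0.294 -0.956 -0.002] w 13.5 g 59.4 F [ 0.2 -0.4 -1. ] j [-0.56  0.15  1.51  0.    1.49  0.71]
```

```bash
python3 -m crank '[[[0,0.055,-0.055,-0.6,0,0,0],[0,0,0,-0.55,0,0,0],[0,0,0,0,0,0,0]]]' 60
python3 -m crank '[[[0,0,0,-0.15,0,0,0],[0,0,0,0,0,0,0]]]'
python3 -m crank '[[[0,0,0,-0.1,0,0,0],[0,0,0,0,0,0,0]]]'
python3 -c "from h import *;st()"
```

```text
time: 55.02
tcp_pos: [529.4, -292.6, 18.4]
orientation: [0.989, 0.149, -0.0, -0.002]
ft_force: [0.1, 0.6, -1.1]
width: 13.6
grasp_force: 59.4
time: 55.28
tcp_pos: [530.5, -293.3, 17.5]
orientation: [0.989, 0.149, 0.001, -0.001]
ft_force: [-0.7, -0.8, -0.9]
width: 13.5
grasp_force: 59.4
time: 55.52
tcp_pos: [530.5, -293.3, 15.5]
orientation: [0.989, 0.149, 0.001, -0.001]
ft_force: [-0.3, -0.2, -1.0]
width: 14.0
grasp_force: 59.4
t 55.52 tcp [ 530.5 -293.3   15.5] z [ 0.002  0.002 -1.   ] y [ 0.295 -0.956 -0.001] w 14.0 g 59.4 F [-0.3 -0.2 -1. ] j [-0.56  0.17  1.53  0.    1.44  0.71]
```

```bash
python3 -m crank '[[[0,0,0,-0.04,0,0,0],[0.35,0,0,0,0,0,0],[0.35,0,0,0,0,0,0],[0.35,0,0,0,0,0,0],[0.35,0,0,0.6,0,0,0],[0.35,0,0,0.8,0,0,0],[0.35,0,0,0.8,0,0,0],[0.5,-0.318,0.95,0,0,0,-0.153],[0.5,-0.318,0.95,0,0,0,-0.153],[0.5,-0.318,0.95,0,0,0,-0.153],[0.5,-0.318,0.95,0,0,0,-0.153],[0.5,-0.318,0.95,0,0,0,-0.153],[0.5,-0.318,0.95,0,0,0,-0.153],[0.5,-0.318,0.95,0,0,0,-0.153],[0.5,-0.318,0.95,0,0,0,-0.153],[0.5,-0.318,0.95,0,0,0,-0.153],[0.5,-0.318,0.95,0,0,0,-0.153],[0.5,0,0,0,0,0,0],[0.5,0,0,0,0,0,0]]]' 60
python3 r.py;python3 -c "
import cv2;b=cv2.imread('last_top.png');cv2.imwrite('pics/s8.png',cv2.resize(b[190:280,300:450],(800,480),interpolation=cv2.INTER_CUBIC))"
```

```text
time: 57.9
tcp_pos: [467.4, -103.8, 59.6]
orientation: [0.999, 0.043, 0.002, -0.0]
ft_force: [-0.2, 0.4, -0.1]
width: 42.7
grasp_force: 0.0
t 57.9 tcp [ 467.4 -103.8   59.6] z [ 0.003  0.001 -1.   ] y [ 0.086 -0.996 -0.   ] w 42.7 g 0.0 F [-0.2  0.4 -0.1] j [-0.29 -0.21  1.82  0.    1.52  1.19]
16  (435.8, -23.5, 53.8, 17.4, -20.3)
16  (445.4, 134.2, 54.2, 18.2, 4.6)
16  (454.7, 42.1, 36.4, 16.9, -23.1)
22 [array([ 530.7, -291.3])] (529.8, -293.6, 56.9, 22.3, 18.5)
```

View pics/s8.png

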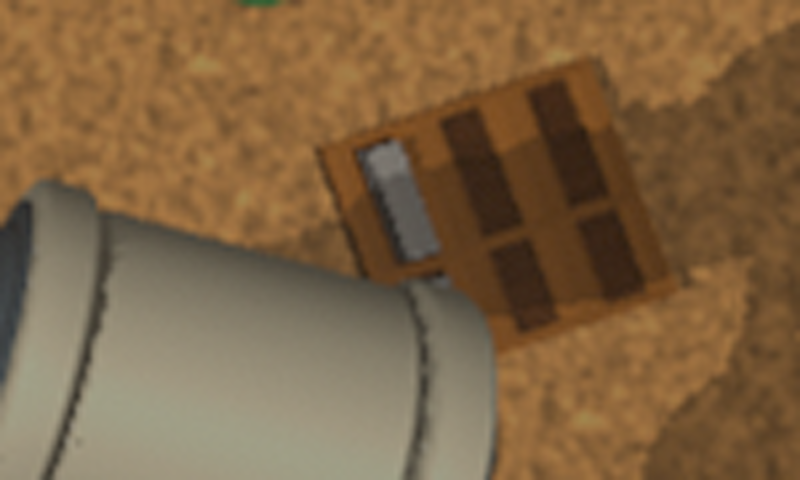

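Bar F sits in the first long slot (crop (400,200)), and the end of bar A is just visible in the short slot below it. Next is bar E (short).

```bash
python3 -m crank '[[[0.5,-0.02,0.04,-0.9,0,0,0],[0.5,0,0,-0.9,0,0,0],[0.5,0,0,-0.6,0,0,0],[0.5,0,0,-0.18,0,0,0],[0.5,0,0,0,0,0,0],[0,0,0,0,0,0,0],[0,0,0,0,0,0,0],[0,0,0,0,0,0,0],[0,0,0,0,0,0,0]]]' 60
python3 -m crank '[[[0,0,0,0.8,0,0,0],[0,0,0,0.8,0,0,0],[0,0,0,0.8,0,0,0],[0,0.085,-0.954,0,0,0,0.119],[0,0.085,-0.954,0,0,0,0.119],[0,0.085,-0.954,0,0,0,0.119],[0,0.085,-0.954,0,0,0,0.119],[0,0.085,-0.954,0,0,0,0.119],[0,0.085,-0.954,0,0,0,0.119],[0,0.085,-0.954,0,0,0,0.119],[0,0.085,-0.954,0,0,0,0.119],[0,0.085,-0.954,0,0,0,0.119],[0,0.085,-0.954,0,0,0,0.119],[0,0.085,-0.954,0,0,0,0.119],[0,0.085,-0.954,0,0,0,0.119],[0,0.085,-0.954,0,0,0,0.119],[0,0,0,-0.6,0,0,0],[0,0,0,0,0,0,0],[0,0,0,0,0,0,0]]]' 60
python3 -c "from h import *;st()"
```

```text
time: 59.08
tcp_pos: [467.1, -102.7, 8.1]
orientation: [0.999, 0.043, 0.002, -0.0]
ft_force: [-0.3, -0.3, 4.6]
width: 14.1
grasp_force: 60.2
time: 61.45
tcp_pos: [488.5, -349.7, 42.8]
orientation: [0.989, 0.151, 0.001, -0.001]
ft_force: [-0.9, 0.5, -1.2]
width: 13.7
grasp_force: 59.5
t 61.45 tcp [ 488.5 -349.7   42.8] z [ 0.001  0.003 -1.   ] y [ 0.298 -0.955 -0.002] w 13.7 g 59.5 F [-0.9  0.5 -1.2] j [-0.68  0.14  1.51  0.    1.49  0.59]
```

```bash
python3 -m crank '[[[0,0.03,-0.06,-0.6,0,0,0],[0,0,0,-0.55,0,0,0],[0,0,0,0,0,0,0]]]' 60
python3 -m crank '[[[0,0,0,-0.15,0,0,0],[0,0,0,0,0,0,0]]]'
python3 -m crank '[[[0,0,0,-0.1,0,0,0],[0,0,0,0,0,0,0]]]'
```

```text
time: 61.82
tcp_pos: [488.3, -350.9, 18.0]
orientation: [0.989, 0.15, -0.0, -0.002]
ft_force: [0.0, -0.1, -0.3]
width: 13.8
grasp_force: 59.5
time: 62.08
tcp_pos: [489.2, -351.8, 17.1]
orientation: [0.989, 0.15, 0.001, -0.001]
ft_force: [0.2, -0.6, -1.8]
width: 13.9
grasp_force: 59.5
time: 62.32
tcp_pos: [489.1, -351.8, 15.1]
orientation: [0.989, 0.15, 0.001, -0.001]
ft_force: [0.3, -0.1, -1.1]
width: 13.9
grasp_force: 59.5
```

```bash
python3 -m crank '[[[0,0,0,-0.04,0,0,0],[0.35,0,0,0,0,0,0],[0.35,0,0,0,0,0,0],[0.35,0,0,0,0,0,0],[0.35,0,0,0.6,0,0,0],[0.35,0,0,0.8,0,0,0],[0.35,0,0,0.8,0,0,0]]]' 60
python3 -m crank '[[[0.5,-0.157,0.966,0,0,0,-0.277],[0.5,-0.157,0.966,0,0,0,-0.277],[0.5,-0.157,0.966,0,0,0,-0.277],[0.5,-0.157,0.966,0,0,0,-0.277],[0.5,-0.157,0.966,0,0,0,-0.277],[0.5,-0.157,0.966,0,0,0,-0.277],[0.5,-0.157,0.966,0,0,0,-0.277],[0.5,-0.157,0.966,0,0,0,-0.277],[0.5,-0.157,0.966,0,0,0,-0.277],[0.5,-0.157,0.966,0,0,0,-0.277]]]' 60
python3 r.py
python3 -m crank '[[[0.5,-0.157,0.966,0,0,0,-0.277],[0.5,-0.157,0.966,0,0,0,-0.277],[0.5,-0.157,0.966,0,0,0,-0.277],[0.5,-0.157,0.966,0,0,0,-0.277],[0.5,-0.157,0.966,0,0,0,-0.277],[0.5,-0.157,0.966,0,0,0,-0.277],[0.5,-0.157,0.966,0,0,0,-0.277],[0.5,0,0,0,0,0,0],[0.5,0,0,0,0,0,0]]]' 60
python3 r.py
```

```text
time: 63.2
tcp_pos: [489.5, -352.0, 60.3]
orientation: [0.989, 0.15, 0.001, -0.0]
ft_force: [-0.6, -0.7, 0.9]
width: 30.0
grasp_force: 0.0
time: 64.45
tcp_pos: [458.1, -158.1, 59.8]
orientation: [0.999, -0.043, 0.002, -0.0]
ft_force: [-0.2, -0.6, -0.1]
width: 43.0
grasp_force: 0.0
t 64.45 tcp [ 458.1 -158.1   59.8] z [ 0.004  0.    -1.   ] y [-0.086 -0.996 -0.001] w 43.0 g 0.0 F [-0.2 -0.6 -0.1] j [-0.4  -0.19  1.81  0.    1.52  1.25]
16  (435.8, -23.5, 53.8, 17.4, -20.3)
16  (454.5, -134.0, 36.4, 13.9, 88.6)
16  (445.4, 134.2, 54.2, 18.2, 4.6)
16  (454.7, 42.2, 36.3, 16.8, -22.0)
time: 65.62
tcp_pos: [436.2, -23.9, 59.0]
orientation: [0.984, -0.177, 0.002, -0.0]
ft_force: [-0.2, -0.8, 0.5]
width: 42.7
grasp_force: 0.0
t 65.62 tcp [436.2 -23.9  59. ] z [ 0.004 -0.    -1.   ] y [-0.347 -0.938 -0.001] w 42.7 g 0.0 F [-0.2 -0.8  0.5] j [-0.13 -0.33  1.93  0.    1.54  1.79]
16  (445.4, 134.2, 54.2, 18.2, 4.6)
22 [array([ 476. , -308.4])] (475.8, -310.6, 37.2, 17.3, 17.1)
22 [array([ 489.6, -350.4])] (489.3, -353.1, 37.2, 17.1, 16.9)
22 [array([ 530.5, -291.3])] (529.8, -293.4, 56.9, 21.8, 18.5)
```

Bars A and E measure at (476,-308) and (490,-350), flat in their slots. Next is bar D (long).

```bash
python3 -m crank '[[[0.5,0,0.02,-0.9,0,0,0],[0.5,0,0,-0.9,0,0,0],[0.5,0,0,-0.6,0,0,0],[0.5,0,0,-0.13,0,0,0],[0.5,0,0,0,0,0,0],[0,0,0,0,0,0,0],[0,0,0,0,0,0,0],[0,0,0,0,0,0,0],[0,0,0,0,0,0,0]]]' 60
python3 -m crank '[[[0,0,0,0.8,0,0,0],[0,0,0,0.8,0,0,0],[0,0,0,0.8,0,0,0],[0,0.314,-0.915,0,0,0,0.2765],[0,0.314,-0.915,0,0,0,0.2765],[0,0.314,-0.915,0,0,0,0.2765],[0,0.314,-0.915,0,0,0,0.2765],[0,0.314,-0.915,0,0,0,0.2765],[0,0.314,-0.915,0,0,0,0.2765],[0,0.314,-0.915,0,0,0,0.2765],[0,0.314,-0.915,0,0,0,0.2765],[0,0.314,-0.915,0,0,0,0.2765],[0,0.314,-0.915,0,0,0,0.2765],[0,0.314,-0.915,0,0,0,0.2765],[0,0.314,-0.915,0,0,0,0.2765],[0,0.314,-0.915,0,0,0,0.2765]]]' 60
python3 -m crank '[[[0,0.314,-0.915,0,0,0,0.2765],[0,0.314,-0.915,0,0,0,0.2765],[0,0.314,-0.915,0,0,0,0.2765],[0,0.314,-0.915,0,0,0,0.2765],[0,0,0,-0.6,0,0,0],[0,0,0,0,0,0,0],[0,0,0,0,0,0,0]]]' 60
python3 -c "from h import *;st()"
```

```text
time: 66.8
tcp_pos: [436.4, -23.0, 8.7]
orientation: [0.984, -0.177, 0.002, -0.001]
ft_force: [-0.5, 0.1, 5.4]
width: 13.7
grasp_force: 60.0
time: 68.8
tcp_pos: [517.8, -261.5, 56.5]
orientation: [0.997, 0.074, 0.001, -0.001]
ft_force: [0.4, 1.0, -0.7]
width: 13.9
grasp_force: 59.2
time: 69.68
tcp_pos: [542.3, -333.2, 43.5]
orientation: [0.989, 0.15, 0.001, -0.001]
ft_force: [-0.2, 0.3, -1.0]
width: 13.8
grasp_force: 59.2
t 69.67 tcp [ 542.3 -333.2   43.5] z [ 0.001  0.003 -1.   ] y [ 0.296 -0.955 -0.002] w 13.8 g 59.2 F [-0.2  0.3 -1. ] j [-0.61  0.23  1.41  0.    1.5   0.66]
```

```bash
python3 -m crank '[[[0,0.02,-0.06,-0.6,0,0,0],[0,0,0,-0.55,0,0,0],[0,0,0,0,0,0,0]]]' 60
python3 -m crank '[[[0,0,0,-0.15,0,0,0],[0,0,0,0,0,0,0]]]'
python3 -m crank '[[[0,0,0,-0.1,0,0,0],[0,0,0,0,0,0,0]]]'
```

```text
time: 70.05
tcp_pos: [541.9, -334.4, 18.5]
orientation: [0.989, 0.15, -0.0, -0.002]
ft_force: [0.3, -0.2, -1.0]
width: 13.6
grasp_force: 59.2
time: 70.3
tcp_pos: [543.0, -335.3, 17.7]
orientation: [0.989, 0.15, 0.001, -0.001]
ft_force: [1.0, -0.3, -1.1]
width: 14.1
grasp_force: 59.2
time: 70.55
tcp_pos: [542.9, -335.2, 15.7]
orientation: [0.989, 0.15, 0.001, -0.001]
ft_force: [-0.8, 0.0, -0.9]
width: 14.0
grasp_force: 59.2
```

```bash
python3 -m crank '[[[0,0,0,-0.05,0,0,0],[0.35,0,0,0,0,0,0],[0.35,0,0,0,0,0,0],[0.35,0,0,0,0,0,0],[0.35,0,0,0.6,0,0,0],[0.35,0,0,0.8,0,0,0],[0.35,0,0,0.8,0,0,0],[0.5,-0.221,0.9435,0,0,0,-0.248],[0.5,-0.221,0.9435,0,0,0,-0.248],[0.5,-0.221,0.9435,0,0,0,-0.248],[0.5,-0.221,0.9435,0,0,0,-0.248],[0.5,-0.221,0.9435,0,0,0,-0.248],[0.5,-0.221,0.9435,0,0,0,-0.248],[0.5,-0.221,0.9435,0,0,0,-0.248],[0.5,-0.221,0.9435,0,0,0,-0.248],[0.5,-0.221,0.9435,0,0,0,-0.248],[0.5,-0.221,0.9435,0,0,0,-0.248]]]' 60
python3 r.py
python3 -m crank '[[[0.5,-0.221,0.9435,0,0,0,-0.248],[0.5,-0.221,0.9435,0,0,0,-0.248],[0.5,-0.221,0.9435,0,0,0,-0.248],[0.5,-0.221,0.9435,0,0,0,-0.248],[0.5,-0.221,0.9435,0,0,0,-0.248],[0.5,-0.221,0.9435,0,0,0,-0.248],[0.5,-0.221,0.9435,0,0,0,-0.248],[0.5,-0.221,0.9435,0,0,0,-0.248],[0.5,-0.221,0.9435,0,0,0,-0.248],[0.5,-0.221,0.9435,0,0,0,-0.248],[0.5,0,0,0,0,0,0],[0.5,0,0,0,0,0,0]]]' 60
python3 r.py
```

```text
time: 72.68
tcp_pos: [499.1, -146.1, 60.3]
orientation: [1.0, -0.023, 0.002, -0.0]
ft_force: [0.1, 0.5, -0.5]
width: 42.7
grasp_force: 0.0
t 72.67 tcp [ 499.1 -146.1   60.3] z [ 0.004  0.001 -1.   ] y [-0.047 -0.999 -0.001] w 42.7 g 0.0 F [ 0.1  0.5 -0.5] j [-0.35 -0.09  1.72  0.    1.51  1.27]
16  (445.4, 134.2, 54.2, 18.2, 4.6)
16  (454.7, 42.1, 36.4, 16.9, -23.1)
16  (499.9, -118.7, 36.6, 11.6, 88.7)
time: 74.22
tcp_pos: [455.0, 41.7, 59.4]
orientation: [0.981, -0.194, 0.002, -0.0]
ft_force: [0.1, 0.4, -0.3]
width: 42.6
grasp_force: 0.0
t 74.22 tcp [455.   41.7  59.4] z [ 0.004  0.    -1.   ] y [-0.381 -0.924 -0.001] w 42.6 g 0.0 F [ 0.1  0.4 -0.3] j [ 0.02 -0.27  1.88  0.    1.53  1.98]
22 [array([ 475.5, -307.1])] (475.3, -308.7, 37.1, 21.1, 17.1)
22 [array([ 488.9, -350.6])] (489.0, -353.9, 38.1, 18.7, 14.7)
22 [array([ 529.7, -292.5])] (529.7, -294.7, 56.1, 17.1, 17.2)
22 [array([ 542.8, -334.2])] (542.7, -336.5, 55.6, 17.2, 17.4)
```

```bash
python3 -m crank '[[[0.5,-0.015,0.02,-0.9,0,0,0],[0.5,0,0,-0.9,0,0,0],[0.5,0,0,-0.6,0,0,0],[0.5,0,0,-0.15,0,0,0],[0.5,0,0,0,0,0,0],[0,0,0,0,0,0,0],[0,0,0,0,0,0,0],[0,0,0,0,0,0,0],[0,0,0,0,0,0,0]]]' 60
python3 -m crank '[[[0,0,0,0.8,0,0,0],[0,0,0,0.8,0,0,0],[0,0,0,0.8,0,0,0],[0,0.1026,-0.946,0,0,0,0.2157],[0,0.1026,-0.946,0,0,0,0.2157],[0,0.1026,-0.946,0,0,0,0.2157],[0,0.1026,-0.946,0,0,0,0.2157],[0,0.1026,-0.946,0,0,0,0.2157],[0,0.1026,-0.946,0,0,0,0.2157],[0,0.1026,-0.946,0,0,0,0.2157],[0,0.1026,-0.946,0,0,0,0.2157],[0,0.1026,-0.946,0,0,0,0.2157],[0,0.1026,-0.946,0,0,0,0.2157],[0,0.1026,-0.946,0,0,0,0.2157],[0,0.1026,-0.946,0,0,0,0.2157],[0,0.1026,-0.946,0,0,0,0.2157],[0,0.1026,-0.946,0,0,0,0.2157]]]' 60
python3 -m crank '[[[0,0.1026,-0.946,0,0,0,0.2157],[0,0.1026,-0.946,0,0,0,0.2157],[0,0.1026,-0.946,0,0,0,0.2157],[0,0.1026,-0.946,0,0,0,0.2157],[0,0.1026,-0.946,0,0,0,0.2157],[0,0.1026,-0.946,0,0,0,0.2157],[0,0.1026,-0.946,0,0,0,0.2157],[0,0.1026,-0.946,0,0,0,0.2157],[0,0.1026,-0.946,0,0,0,0.2157],[0,0,0,-0.6,0,0,0],[0,0,0,0,0,0,0],[0,0,0,0,0,0,0]]]' 60
python3 -c "from h import *;st()"
```

```text
time: 75.4
tcp_pos: [454.9, 42.6, 8.6]
orientation: [0.981, -0.195, 0.002, -0.001]
ft_force: [-0.4, 0.2, 5.5]
width: 13.9
grasp_force: 59.9
time: 77.53
tcp_pos: [483.2, -223.0, 56.7]
orientation: [1.0, 0.015, 0.001, -0.001]
ft_force: [0.0, 0.7, -0.9]
width: 13.9
grasp_force: 59.2
time: 79.03
tcp_pos: [501.4, -391.7, 43.4]
orientation: [0.989, 0.15, 0.001, -0.001]
ft_force: [0.8, 1.0, -0.7]
width: 13.9
grasp_force: 59.2
t 79.03 tcp [ 501.4 -391.7   43.4] z [ 0.001  0.003 -1.   ] y [ 0.296 -0.955 -0.002] w 13.9 g 59.2 F [ 0.8  1.  -0.7] j [-0.72  0.23  1.41  0.    1.5   0.55]
```

```bash
python3 -m crank '[[[0,0.03,-0.06,-0.6,0,0,0],[0,0,0,-0.55,0,0,0],[0,0,0,0,0,0,0]]]' 60
python3 -m crank '[[[0,0,0,-0.15,0,0,0],[0,0,0,0,0,0,0]]]'
python3 -m crank '[[[0,0,0,-0.1,0,0,0],[0,0,0,0,0,0,0]]]'
```

```text
time: 79.4
tcp_pos: [501.2, -392.9, 18.5]
orientation: [0.989, 0.15, -0.0, -0.002]
ft_force: [0.2, 0.3, -0.7]
width: 14.1
grasp_force: 59.2
time: 79.65
tcp_pos: [502.0, -393.8, 17.7]
orientation: [0.989, 0.15, 0.001, -0.001]
ft_force: [-0.3, -0.2, -1.3]
width: 13.5
grasp_force: 59.2
time: 79.9
tcp_pos: [502.0, -393.7, 15.6]
orientation: [0.989, 0.15, 0.001, -0.001]
ft_force: [-0.1, 0.5, -0.4]
width: 14.1
grasp_force: 59.2
```

```bash
python3 -m crank '[[[0,0,0,-0.05,0,0,0],[0.35,0,0,0,0,0,0],[0.35,0,0,0,0,0,0],[0.35,0,0,0,0,0,0],[0.35,0,0,0.6,0,0,0],[0.35,0,0,0.8,0,0,0],[0.35,0,0,0.8,0,0,0],[0.5,-0.101,0.943,0,0,0,-0.056],[0.5,-0.101,0.943,0,0,0,-0.056],[0.5,-0.101,0.943,0,0,0,-0.056],[0.5,-0.101,0.943,0,0,0,-0.056],[0.5,-0.101,0.943,0,0,0,-0.056],[0.5,-0.101,0.943,0,0,0,-0.056],[0.5,-0.101,0.943,0,0,0,-0.056],[0.5,-0.101,0.943,0,0,0,-0.056],[0.5,-0.101,0.943,0,0,0,-0.056],[0.5,-0.101,0.943,0,0,0,-0.056]]]' 60
python3 -m crank '[[[0.5,-0.101,0.943,0,0,0,-0.056],[0.5,-0.101,0.943,0,0,0,-0.056],[0.5,-0.101,0.943,0,0,0,-0.056],[0.5,-0.101,0.943,0,0,0,-0.056],[0.5,-0.101,0.943,0,0,0,-0.056],[0.5,-0.101,0.943,0,0,0,-0.056],[0.5,-0.101,0.943,0,0,0,-0.056],[0.5,-0.101,0.943,0,0,0,-0.056],[0.5,-0.101,0.943,0,0,0,-0.056],[0.5,-0.101,0.943,0,0,0,-0.056]]]' 60
python3 r.py
python3 -m crank '[[[0.5,-0.101,0.943,0,0,0,-0.056],[0.5,-0.101,0.943,0,0,0,-0.056],[0.5,-0.101,0.943,0,0,0,-0.056],[0.5,-0.101,0.943,0,0,0,-0.056],[0.5,-0.101,0.943,0,0,0,-0.056],[0.5,-0.101,0.943,0,0,0,-0.056],[0.5,-0.101,0.943,0,0,0,-0.056],[0.5,-0.101,0.943,0,0,0,-0.056],[0.5,0,0,0,0,0,0],[0.5,0,0,0,0,0,0]]]' 60
python3 m.py;python3 -c "
import cv2;a=cv2.imread('last_side.png');b=cv2.imread('last_top.png');cv2.imwrite('pics/s9.png',cv2.vconcat([cv2.resize(a[130:345,100:430],(800,300)),cv2.resize(b[150:300,80:440],(800,300))]))"
```

```text
time: 82.02
tcp_pos: [481.7, -203.9, 58.7]
orientation: [0.994, 0.111, 0.001, -0.001]
ft_force: [-0.2, -0.4, -0.6]
width: 42.5
grasp_force: 0.0
time: 83.28
tcp_pos: [461.3, -15.4, 58.7]
orientation: [0.997, 0.072, 0.001, -0.001]
ft_force: [-0.3, 0.5, -0.0]
width: 42.7
grasp_force: 0.0
t 83.28 tcp [461.3 -15.4  58.7] z [ 0.002  0.002 -1.   ] y [ 0.143 -0.99  -0.001] w 42.7 g 0.0 F [-0.3  0.5 -0. ] j [-0.11 -0.26  1.87  0.    1.53  1.32]
16  (445.4, 134.2, 54.2, 18.2, 4.6)
22 [array([ 475.3, -307.6])] (475.6, -309.7, 37.1, 21.8, 15.1)
22 [array([ 488.4, -349.8])] (488.5, -351.9, 38.1, 22.7, 14.7)
22 [array([ 501.1, -393.5])] (501.5, -395.5, 38.8, 18.0, 20.5)
22 [array([ 529.7, -292.5])] (529.7, -294.7, 56.1, 17.1, 17.2)
22 [array([ 543.6, -333.5])] (543.1, -336.9, 55.6, 20.4, 21.7)
time: 84.58
tcp_pos: [445.4, 133.9, 58.6]
orientation: [0.999, 0.041, 0.001, -0.001]
ft_force: [-0.8, -0.3, 0.7]
width: 42.9
grasp_force: 0.0
t 84.58 tcp [445.4 133.9  58.6] z [ 0.002  0.001 -1.   ] y [ 0.082 -0.997 -0.001] w 42.9 g 0.0 F [-0.8 -0.3  0.7] j [ 0.22 -0.25  1.86  0.    1.53  1.71]
bar (array([1
[... 366 characters left out ...]
7.9]), 245.96875, 426.1, 319.6, 57.7, 29.7, 1.4)
cup44 (array([ 95.7, 271.1]), 379.15625, 441.2, 381.4, 48.5, 46.9, 31.2)
cup44 (array([149.1, 274.9]), 937.3125, 432.9, 260.0, 79.1, 75.7, -89.6)
cup44 (array([116.7, 231.5]), 364.375, 533.1, 334.6, 49.2, 47.9, 31.8)
cup44 (array([137.1, 192.2]), 345.53125, 626.6, 287.8, 48.6, 47.6, -63.0)
cup76 (array([123.3, 276.6]), 320.8125, 432.3, 306.9, 61.6, 32.2, -1.4)
cup76 (array([ 95.9, 271.1]), 398.0, 443.4, 367.7, 47.4, 46.3, 31.2)
cup76 (array([148.8, 274.5]), 984.90625, 436.5, 252.4, 78.3, 75.2, -89.6)
cup76 (array([117. , 231.5]), 381.21875, 531.9, 322.8, 47.4, 47.4, -59.3)
cup76 (array([137.3, 192.5]), 361.3125, 621.3, 277.7, 48.5, 47.3, 29.0)
```

View pics/s9.png

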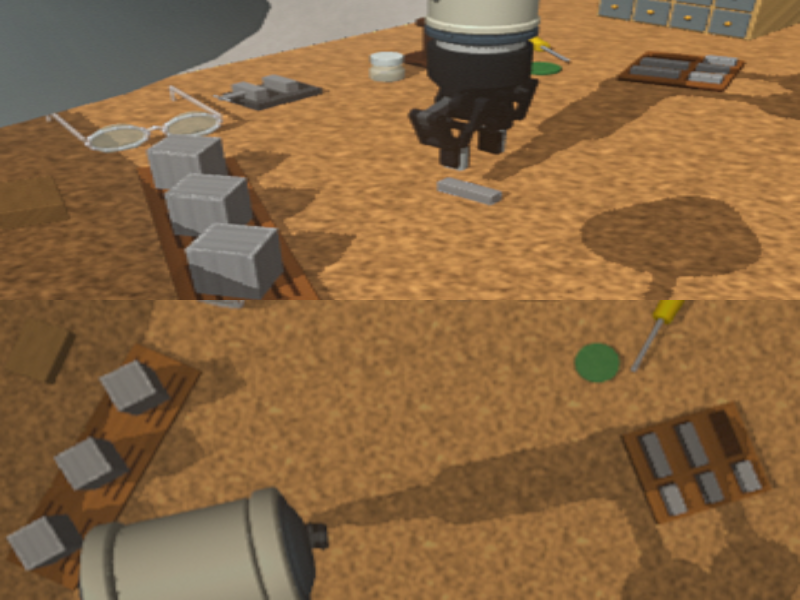

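Three cups are up and five bars are in their slots. Bar B lies under the gripper, and the third long slot (top crop (727,433)) is free.

```bash
python3 -m crank '[[[0.5,0,0,-0.9,0,0,0],[0.5,0,0,-0.9,0,0,0],[0.5,0,0,-0.6,0,0,0],[0.5,0,0,-0.11,0,0,0],[0.5,0,0,0,0,0,0],[0,0,0,0,0,0,0],[0,0,0,0,0,0,0],[0,0,0,0,0,0,0],[0,0,0,0,0,0,0]]]' 60
python3 -m crank '[[[0,0,0,0.8,0,0,0],[0,0,0,0.8,0,0,0],[0,0,0,0.8,0,0,0],[0,0.2044,-0.946,0,0,0,0.0583],[0,0.2044,-0.946,0,0,0,0.0583],[0,0.2044,-0.946,0,0,0,0.0583],[0,0.2044,-0.946,0,0,0,0.0583],[0,0.2044,-0.946,0,0,0,0.0583],[0,0.2044,-0.946,0,0,0,0.0583],[0,0.2044,-0.946,0,0,0,0.0583],[0,0.2044,-0.946,0,0,0,0.0583],[0,0.2044,-0.946,0,0,0,0.0583],[0,0.2044,-0.946,0,0,0,0.0583],[0,0.2044,-0.946,0,0,0,0.0583],[0,0.2044,-0.946,0,0,0,0.0583],[0,0.2044,-0.946,0,0,0,0.0583]]]' 60
python3 -m crank '[[[0,0.2044,-0.946,0,0,0,0.0583],[0,0.2044,-0.946,0,0,0,0.0583],[0,0.2044,-0.946,0,0,0,0.0583],[0,0.2044,-0.946,0,0,0,0.0583],[0,0.2044,-0.946,0,0,0,0.0583],[0,0.2044,-0.946,0,0,0,0.0583],[0,0.2044,-0.946,0,0,0,0.0583],[0,0.2044,-0.946,0,0,0,0.0583],[0,0.2044,-0.946,0,0,0,0.0583],[0,0.2044,-0.946,0,0,0,0.0583],[0,0.2044,-0.946,0,0,0,0.0583],[0,0.2044,-0.946,0,0,0,0.0583],[0,0.2044,-0.946,0,0,0,0.0583],[0,0.2044,-0.946,0,0,0,0.0583],[0,0,0,-0.6,0,0,0],[0,0,0,0,0,0,0],[0,0,0,0,0,0,0]]]' 60
python3 -c "from h import *;st()"
```

```text
time: 85.8
tcp_pos: [446.1, 134.5, 9.5]
orientation: [0.999, 0.041, 0.002, -0.001]
ft_force: [-1.2, 0.1, 6.0]
width: 13.4
grasp_force: 59.5
time: 87.8
tcp_pos: [499.0, -112.4, 57.5]
orientation: [0.996, 0.094, 0.001, -0.001]
ft_force: [0.8, 0.7, -1.1]
width: 14.0
grasp_force: 58.8
time: 89.92
tcp_pos: [555.7, -375.8, 44.0]
orientation: [0.989, 0.15, 0.001, -0.001]
ft_force: [-1.1, 0.3, 0.3]
width: 13.8
grasp_force: 58.8
t 89.92 tcp [ 555.7 -375.8   44. ] z [ 0.001  0.003 -1.   ] y [ 0.298 -0.955 -0.002] w 13.8 g 58.8 F [-1.1  0.3  0.3] j [-0.65  0.32  1.3   0.    1.52  0.62]
```

```bash
python3 -m crank '[[[0,0.02,-0.03,-0.6,0,0,0],[0,0,0,-0.5,0,0,0],[0,0,0,0,0,0,0]]]' 60
python3 -m crank '[[[0,0,0,-0.15,0,0,0],[0,0,0,0,0,0,0]]]'
python3 -m crank '[[[0,0,0,-0.1,0,0,0],[0,0,0,0,0,0,0]]]'
```

```text
time: 90.3
tcp_pos: [555.4, -376.3, 20.4]
orientation: [0.989, 0.15, -0.0, -0.002]
ft_force: [-0.2, 0.4, -0.8]
width: 13.8
grasp_force: 58.8
time: 90.55
tcp_pos: [556.3, -377.2, 19.5]
orientation: [0.989, 0.15, 0.001, -0.001]
ft_force: [-0.2, -0.0, -0.5]
width: 14.0
grasp_force: 58.8
time: 90.8
tcp_pos: [556.2, -377.1, 17.5]
orientation: [0.989, 0.15, 0.001, -0.001]
ft_force: [0.4, -0.2, -0.4]
width: 14.0
grasp_force: 58.8
```

```bash
python3 -m crank '[[[0,0,0,-0.08,0,0,0],[0,0,0,0,0,0,0],[0.35,0,0,0,0,0,0],[0.35,0,0,0,0,0,0],[0.35,0,0,0,0,0,0],[0.35,0,0,0.6,0,0,0],[0.35,0,0,0.9,0,0,0],[0.35,0,0,1,0,0,0],[0.35,0,0,1,0,0,0],[0.35,-0.5,1,0.5,0,0,0],[0.35,-0.5,1,0.5,0,0,0],[0.35,-0.5,1,0.5,0,0,0],[0.35,-0.5,1,0.5,0,0,0],[0.35,-0.5,1,0.5,0,0,0],[0.35,-0.5,1,0,0,0,0],[0.35,-0.5,1,0,0,0,0],[0.35,0,1,0,0,0,0],[0.35,0,1,0,0,0,0],[0.35,0,1,0,0,0,0],[0.35,0,1,0,0,0,0]]]' 60
python3 -m crank '[[[0.35,0,1,0,0,0,0],[0.35,0,1,0,0,0,0],[0.35,0,1,0,0,0,0],[0.35,0,1,0,0,0,0],[0.35,0,1,0,0,0,0],[0.35,0,1,0,0,0,0],[0.35,0,1,0,0,0,0],[0.35,0,0,0,0,0,0],[0.35,0,0,0,0,0,0]]]' 60
python3 m.py;python3 -c "
import cv2;a=cv2.imread('last_side.png');b=cv2.imread('last_top.png');cv2.imwrite('pics/s10.png',cv2.vconcat([cv2.resize(a[150:210,330:430],(800,280),interpolation=2),cv2.resize(b[150:300,80:440],(800,300),interpolation=2)]))"
```

```text
time: 93.3
tcp_pos: [486.4, -155.7, 135.8]
orientation: [0.989, 0.15, 0.001, -0.001]
ft_force: [0.1, 0.4, 0.4]
width: 29.9
grasp_force: 0.0
time: 94.42
tcp_pos: [486.2, -17.1, 135.8]
orientation: [0.989, 0.15, 0.001, -0.001]
ft_force: [0.1, -0.2, 0.8]
width: 30.0
grasp_force: 0.0
t 94.42 tcp [486.2 -17.1 135.8] z [ 0.001  0.002 -1.   ] y [ 0.297 -0.955 -0.001] w 30.0 g 0.0 F [ 0.1 -0.2  0.8] j [-0.11 -0.22  1.69  0.    1.66  1.16]
bar (array([382.5, 249.4]), 113.25, 475.2, -309.3, 37.7, 22.1, 18.4)
bar (array([398.7, 243.2]), 116.15625, 489.1, -351.3, 37.9, 23.0, 16.8)
bar (array([415.5, 237.7]), 123.03125, 501.2, -393.4, 39.0, 23.7, 17.7)
bar (array([377.3, 233.7]), 48.25, 514.5, -299.3, 22.8, 17.1, 16.7)
cup44 (array([ 95.5, 271.1]), 375.25, 441.4, 381.7, 47.9, 46.7, 31.1)
cup44 (array([116.8, 231.5]), 362.46875, 533.2, 334.8, 48.1, 48.0, 30.8)
cup44 (array([137. , 192.1]), 341.625, 626.4, 288.2, 48.3, 47.1, -60.7)
cup76 (array([ 95.9, 271.1]), 397.0, 443.4, 367.7, 47.4, 46.3, 31.2)
cup76 (array([117.1, 231.5]), 382.3125, 531.9, 322.7, 47.4, 47.2, -59.1)
cup76 (array([283.8, 222.3]), 260.09375, 547.0, -64.8, 154.9, 15.6, 88.7)
cup76 (array([137.2, 192.4]), 359.46875, 621.3, 277.8, 47.4, 46.8, -60.5)
```

View pics/s10.png

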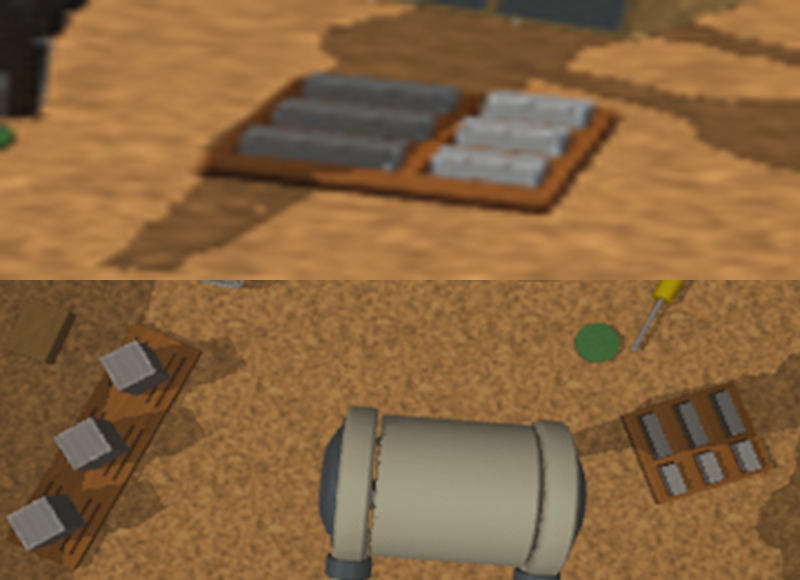

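All six bars lie flat in their slots, long and short rows correct (side crop, x 240–590, y 75–185). The three cups are on their pegs, and the robot is clear of everything.

```bash
python3 -c "from plant import job_done;print(job_done())"
```

```text
the job is handed in; nothing more can be done
None
```

All three cups were hung upside down on their own pegs first, then all six bars were sorted flat into the correct slots, and the job was handed in at about 94 s of robot time.

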